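# Clamp a steel cup with the ball knob

## Task

Stand the plain steel cup upright on the bench clamp between the sliding jaw and the V-shaped stop and let go of it, then turn the smooth black ball knob clockwise (seen from above) until the jaw has pushed the cup into the V and you feel it come up firm. Nip it up snugly, about 15 N and never more than 35 N, because the cup's wall must not be crushed; leave it clamped upright, with the robot off it, and leave the spool, the oil bottle and the tape roll where they are.

Things in the scene. Friction and masses are not known exactly. Their poses are not given: they have to be found in the camera images.
- cup: plain bright steel cup without colour bands (the only one), 48 mm across, 66 mm tall, open on top, 0.2 kg; origin at the centre of its underside, z up along its axis; its yaw does not matter. Take it from above across its outside, fingers along the clamp's x axis so that they stay clear of jaw and stop.
- clamp: aluminium bench clamp bolted down (it does not move), base plate 94 (x) x 270 (y) x 12 mm; origin at the centre of its underside on the bench, z up, y along the clamp from the knob towards the V-stop. The cup stands on the plate (top at z = 12 mm), on the centre line x = 0. At -y a grey housing (72 x 70 mm, top at z = 42 mm) carries the knob.
- nest (a point): nominal place of the underside of a cup seated in the V-stop: x 0, y 70, z 12 mm in the clamp's frame. The steel V-stop (44 mm wide, top at z = 46 mm, 120 degree V that opens towards -y, arm tips at x = +-19 mm) was set by hand, so the true seat lies at x = 0 but up to 5 mm either way in y of this point.
- jaw: sliding jaw, dark steel block 40 mm wide with a springy rubber face towards +y; origin at the middle of that face's foot, 12 mm over the bench; axes as the clamp's. Starts at y = 32 to 35 mm in the clamp's frame (6 to 19 mm more room than the cup needs); 1 rad of clockwise knob turn moves it 6 mm to +y. It pushes the loose cup along with 1 to 2 N until the V stops it.
- knob_ball (a point): centre of the smooth black ball knob, 44 mm across, on a 14 mm stem at x 0, y -65, z 80 mm in the clamp's frame (the point has the clamp's axes and does not turn). Turns about the vertical, clockwise from above tightens. Slippery (friction about 0.4): the fingers must close level with its centre, across the widest part, with 25 N or more; higher up they slide off.
- knob_stem (a point): foot of the knob's stem, x 0, y -65, z 42 mm in the clamp's frame. The knob turns 4.6 rad, 0 to 0.5 of it used up at the start; two or three grips are usual. Friction holds it with 0.11 N m against its last motion, so on release a clamp force over 18 N relaxes to 18. Clamping adds 0.006 N m per N; once the cup is seated, the force grows by about 80 to 110 N per rad of turn.
- spool: black and grey solder spool, 55 mm across, 38 mm tall, bystander; origin at the centre of its underside
- oil_bottle: white oil bottle with a red spout, 42 mm across, 126 mm tall, bystander; origin at the centre of its underside
- tape_roll: black tape roll lying flat, 80 mm across, 24 mm tall, bystander; origin at the centre of its underside
Not all that is in view belongs to the job. Leave any turquoise look-alike of the cup alone.

How it is judged (in metres and radians):
On the way, in this order (a step that is already met when the one before it is completed fails the run):
1. the cup stands upright on the clamp between jaw and V-stop, let go (z of cup in the frame of clamp between 0.009 and 0.016 m and angle between cup's own z axis and vertical below 0.06 rad and contact force between the fingers and cup below 0.3 N and x of cup in the frame of clamp between -0.012 and 0.012 m and y of cup in the frame of clamp between 0.052 and 0.079 m), for 0.2 s.
2. the jaw clamps the cup (contact force between jaw and cup above 5 N), for 0.2 s.
At the end, for the whole second after the job is handed in: The cup stands upright (within 0.06 rad) on the clamp's plate, seated in the V (within 4 mm of the clamp's centre line), at rest, not touched by the fingers, and the jaw presses on it with 5 to 30 N (z of cup in the frame of clamp between 0.009 and 0.016 m and angle between cup's own z axis and vertical below 0.06 rad and contact force between the fingers and cup below 0.3 N and x of cup in the frame of clamp between -0.004 and 0.004 m and y of cup in the frame of clamp between 0.061 and 0.079 m and contact force between jaw and cup between 5 and 30 N and linear speed of cup below 0.01 m/s).
It fails at once if the jaw squeezes the cup with more than 35 N (contact force between jaw and cup above 35 N).
It fails at once if the spool is pushed away by more than 20 mm (distance of spool from where it was at the start of the episode above 0.02 m).
It fails at once if the oil bottle is pushed away by more than 20 mm (distance of oil_bottle from where it was at the start of the episode above 0.02 m).
It fails at once if the tape roll is pushed away by more than 20 mm (distance of tape_roll from where it was at the start of the episode above 0.02 m).
It also fails if it takes over 72 s, if anything falls off the work surface, if the arm or the gripper's body presses on something with over 40 N, if the wrist force passes 120 N, or if a joint passes its speed limit or range.

## Robot

A 7-joint arm with a two-finger parallel gripper is mounted at the origin on a cart in front of the work surface, level with it; the furniture and walls round the work are solid. World frame = base frame: x ahead of the robot, y to its left, z up, the work surface at z = 0. Lengths are in m, angles in degrees, forces in N, time in s.
With the tool pointing down it reaches from about 0.425 to 0.925 m from the base axis. Payload 6.8 kg.
Tool frame: the origin (TCP) lies at the very end of the fingers, on their centre line; the grasp point (between the pads) lies 19 mm behind it; x points along the fingers, y is the direction in which the jaws open and shut, and the axes are right-handed (so a half turn about x gives the same grasp; the last joint's range is limited). The gripper opens to 88 mm and grips with 3 to 60 N. Pads are 20 mm wide; open, the fingers measure 115 mm over their backs; the gripper's body (75 mm by 178 mm) begins 61 mm behind the grasp point.
Start: joints at [67.26, 27.33, 1.283, 89.118, -0.659, 63.558, -4.761], TCP at [0.192, -0.647, 0.223] pointing down, gripper open.
Joint ranges: [-169.35, 169.35], [-19.33, 120.38], [-80.79, 83.38], [13.8, 139.57], [-78.32, 258.32], [9.67, 109.79], [-169.56, 169.56]. Speed limits (degrees/s): [136.94, 136.94, 180, 180, 180, 180, 180].

## Interface

Orientations are given as [roll, pitch, yaw] about the fixed x, y, z axes, in that order (R = Rz(yaw) Ry(pitch) Rx(roll)).
In Python, from bench import robot gives the robot as it stands. The module is installed in compiled form; this text tells all that it offers.
- The arm moves only by the tool apply_moves, never from a script. Its argument "targets" is a list of rows, each an object of numbers: "dx", "dy", "dz": the shift along the tool's x, y, z normalised to -1 to 1, where 1 is 0.5 m; "wx", "wy", "wz": the turn, a rotation vector about the tool's x, y, z normalised to -1 to 1, where 1 is pi rad; "gripper": the finger opening in mm, from 0 to 87.8. A call has 1 to 10 rows; each row is the pose to reach, as a shift and turn from the pose commanded when the call began, along the tool's axes at that moment, turning the shorter way round; what a row does not reach only later rows make up. A row lasts 1/12 s, in which the tool goes at most 41.7 mm and 7.16 degrees, less where a joint would pass 70% of its speed; a pose out of reach is approached as far as the arm can. A call with a number of a shift or a turn outside -1 to 1 is refused whole. A call with a gripper value outside its range is refused whole. The fingers move at their own pace and stop on an object; the grip force is fixed at half the most. Time passes only in rows, so rows that repeat a pose let the fingers close. It gives the time, the measured TCP pose, the force and the opening at its end, in the units of the state.
- robot.get_state(): the state, without advancing time (a new reading comes with each control period).
- robot.get_image(name): name is "scene" or "side" or "wrist"; returns the picture (480x640x3 uint8, red, green, blue); there is no depth.
- robot.calibration(name): a dict with "fx", "fy", "cx", "cy" (pixels), "k1" (the pictures are not rectified: a ray, as slopes to the right and down, at radius r is drawn at 1 + k1 r^2 times it, then the intrinsics apply), "R" (3x3) and "t" (3): a world point X has camera coordinates R X + t; the wrist camera has in their place "tool_from_camera" (4x4, takes a point from camera to tool coordinates, whose origin is the TCP and whose axes are the tool frame's). Camera axes: x right, y down, z forward; pixel columns grow to the right and rows downward; lengths in m; the calibration is good to about 2 mm. A picture is of the moment at which its call begins: read the wrist's pose just before it. calibration takes no time and is no camera call.
- robot.sign_off(): hands the job in, once; it reports no verdict.
Trained networks look in the newest picture that a camera, given by its name, has taken for a name from the list of things; names that differ only in an ending like _2 or _b are one class to them, and where a whole thing is asked for, a point or a joint stands for the part that bears it (a point fixed in the world has none). Each returns a list of dicts, best first, with "confidence" (0 to 1); they miss things now and then, are a little off and sometimes report something else, mostly with a low value. They report only what shows in the picture. A call takes as long as a camera call. They do not tell look-alikes from the thing itself.
- robot.trace(query, camera): "pixels" (480x640 bool, what is visible of it) and "bbox" ([left, top, right, bottom] in pixels, round what is visible of it).
The state is a dict: "time": time; "joint_positions": joint angles; "qvel": joint speeds; "joint_efforts": joint torques, N m; "eef_pos": TCP position; "tcp_rot": TCP orientation; "ft_force": force on the tool from outside, world axes, zero at the start; "wrist_torque": the same for the moment, N m; "width": finger opening in m.
Only numpy, scipy, OpenCV 4.12 (cv2) and the standard library are available. Lean on these libraries where they do the work, as an engineer would, in place of code of your own. Each camera call takes 0.05 s, during which the arm holds its last target.

## Working session

There is one attempt and no reset: what is moved stays moved. The work goes in short steps, Python scripts to look and compute and a tool call to move; the robot and the scene stay as the last step left them, time stands still between calls to the robot, and variables do not carry over. Pictures are saved under pics/ and viewed, and the job is handed in when it is done.

Besides the shell and the picture viewer there is one more tool, called as name([rows], argument=value, ...), one row to a line, values as JSON. apply_moves: Moves the arm, as the interface text tells. Its arguments: {"type":"object","properties":{"targets":{"type":"array"}},"required":["targets"]}

```bash
ls; mkdir -p pics; python3 - <<'E'
from bench import robot
import cv2,numpy as np
s=robot.get_state(); print({k:np.round(v,3).tolist() for k,v in s.items()})
for n in("scene","side","wrist"):
    im=robot.get_image(n); cv2.imwrite(f"pics/{n}0.png",im[...,::-1])
    c=robot.calibration(n); print(n,{k:np.round(v,4).tolist() for k,v in c.items()})
E
```

```text
pics
{'time': 0.0, 'joint_positions': [67.26, 27.376, 1.279, 89.176, -0.657, 63.56, -4.76], 'qvel': [-0.103, -0.016, 0.111, -0.001, 0.058, 0.011, -0.142], 'joint_efforts': [-0.0, -58.285, 1.534, -27.261, -0.054, 0.017, 0.0], 'eef_pos': [0.192, -0.646, 0.222], 'tcp_rot': [-85.098, 89.895, 111.453], 'ft_force': [0.775, 0.156, -0.168], 'wrist_torque': [0.021, 0.031, -0.022], 'width': 0.088}
scene {'fx': 475.5871, 'fy': 475.5871, 'cx': 317.1346, 'cy': 241.4104, 'k1': -0.0341, 'R': [[0.9107, -0.4126, 0.0185], [-0.3186, -0.7303, -0.6042], [0.2628, 0.5444, -0.7966]], 't': [-0.5196, 0.1917, 0.9936]}
side {'fx': 555.46, 'fy': 555.46, 'cx': 318.2538, 'cy': 232.1348, 'k1': -0.1332, 'R': [[-0.9893, -0.1459, -0.0102], [-0.0579, 0.4545, -0.8889], [0.1343, -0.8787, -0.458]], 't': [0.5424, 0.1092, 1.2362]}
wrist {'fx': 371.9916, 'fy': 371.9916, 'cx': 324.0625, 'cy': 238.8008, 'k1': -0.0558, 'tool_from_camera': [[0.0006, -0.2429, 0.9701, -0.1624], [1.0, -0.0004, -0.0007, -0.0007], [0.0005, 0.9701, 0.2429, -0.0654], [0.0, 0.0, 0.0, 1.0]]}
```

View pics/scene0.png

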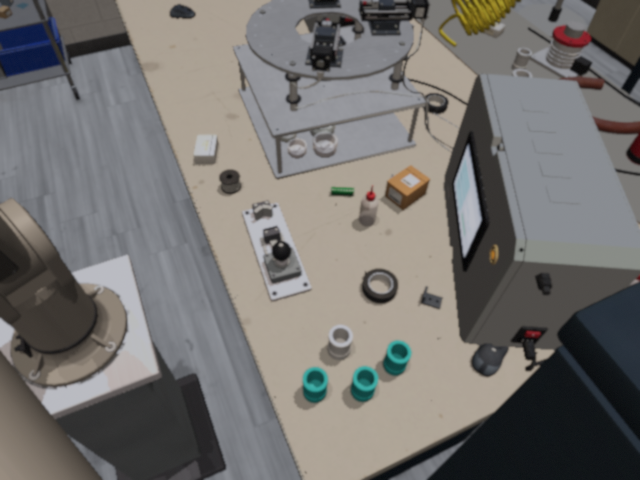

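View pics/side0.png

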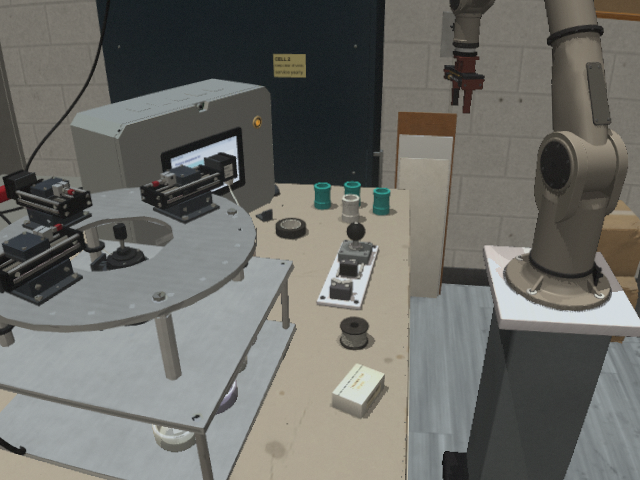

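View pics/wrist0.png

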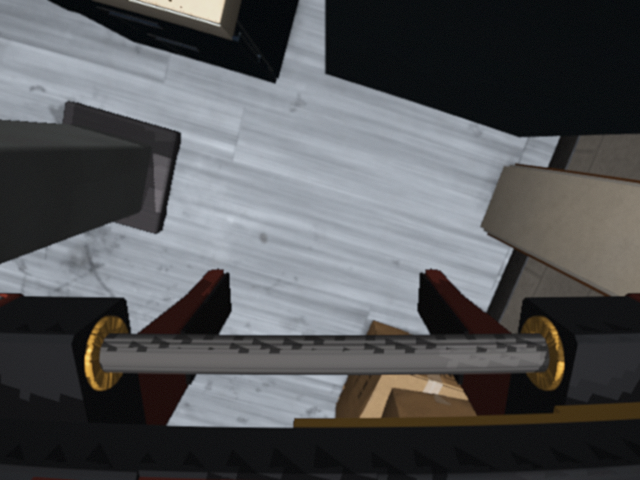

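The steel cup is at scene pixel (340,341). The turquoise look-alikes are at (315,384), (364,382) and (397,357). The clamp is around (275,250), with the ball knob at (281,252) and the V-stop at (262,210). I'll confirm these in crops and measure.

```bash
cat > h.py <<'E'
from bench import robot
import cv2,numpy as np
from scipy.spatial.transform import Rotation as Ro
def cam(n):
    c=robot.calibration(n)
    K=np.array([[c['fx'],0,c['cx']],[0,c['fy'],c['cy']],[0,0,1]]);D=np.array([c['k1'],0,0,0.])
    if 'R' in c: R=np.array(c['R']);t=np.array(c['t'])
    else:
        s=robot.get_state(); T=np.eye(4);T[:3,:3]=Ro.from_euler('xyz',s['tcp_rot'],degrees=True).as_matrix();T[:3,3]=s['eef_pos']
        M=np.linalg.inv(T@np.array(c['tool_from_camera']));R=M[:3,:3];t=M[:3,3]
    return K,D,R,t
def rays(n,px,C=None):
    K,D,R,t=C or cam(n)
    u=cv2.undistortPoints(np.array(px,float).reshape(-1,1,2),K,D).reshape(-1,2)
    d=np.c_[u,np.ones(len(u))]@R; return -R.T@t,d/np.linalg.norm(d,axis=1)[:,None]
def onz(n,px,z,C=None):
    o,d=rays(n,px,C); return o+d*((z-o[2])/d[:,2])[:,None]
def proj(n,X,C=None):
    K,D,R,t=C or cam(n)
    return cv2.projectPoints(np.array(X,float).reshape(-1,1,3),cv2.Rodrigues(R)[0],t,K,D)[0].reshape(-1,2)
E
python3 - <<'E'
from h import *
ims={n:robot.get_image(n) for n in("scene","side")}
for q in("cup","clamp","knob_ball","jaw","spool","oil_bottle","tape_roll"):
  for n in("scene","side"):
    for r in robot.trace(q,n)[:4]:
        p=r['pixels'];ys,xs=np.nonzero(p)
        if len(xs)==0: continue
        print(q,n,round(r['confidence'],2),np.round(r['bbox']).tolist(),len(xs),xs.mean().round(1),ys.mean().round(1), onz(n,[[xs.mean(),ys.mean()]],.02).round(3)[0])
        np.save(f"m_{q}_{n}_{int(xs.mean())}.npy",p)
a=ims['scene'][185:305,230:325];b=ims['scene'][320:410,290:420];c=ims['side'][210:315,305:395]
cv2.imwrite('pics/ca.png',cv2.resize(a,None,fx=5,fy=5,interpolation=2)[...,::-1])
cv2.imwrite('pics/cb.png',cv2.resize(b,None,fx=5,fy=5,interpolation=2)[...,::-1])
cv2.imwrite('pics/cc.png',cv2.resize(c,None,fx=5,fy=5,interpolation=2)[...,::-1])
E
```

```text
cup scene 0.98 [301.0, 366.0, 330.0, 402.0] 805 315.0 384.3 [ 0.422 -0.317  0.02 ]
cup scene 0.65 [353.0, 369.0, 376.0, 401.0] 730 363.5 383.8 [ 0.509 -0.354  0.02 ]
cup scene 0.6 [328.0, 324.0, 353.0, 362.0] 766 340.0 342.2 [ 0.505 -0.257  0.02 ]
cup scene 0.27 [241.0, 204.0, 309.0, 300.0] 3462 276.8 254.7 [ 0.467 -0.     0.02 ]
cup side 0.69 [373.0, 186.0, 389.0, 214.0] 428 381.6 200.9 [ 0.416 -0.345  0.02 ]
cup side 0.68 [343.0, 179.0, 363.0, 202.0] 210 351.7 188.1 [ 0.509 -0.428  0.02 ]
cup side 0.65 [315.0, 181.0, 328.0, 208.0] 413 322.6 196.0 [ 0.588 -0.358  0.02 ]
cup side 0.62 [345.0, 194.0, 361.0, 225.0] 456 350.3 208.6 [ 0.5   -0.282  0.02 ]
clamp scene 0.84 [242.0, 202.0, 313.0, 299.0] 3493 276.9 254.4 [0.468 0.001 0.02 ]
knob_ball scene 0.59 [246.0, 202.0, 310.0, 298.0] 3555 276.9 254.8 [ 0.468 -0.     0.02 ]
jaw scene 0.53 [261.0, 226.0, 278.0, 245.0] 275 271.5 234.6 [0.477 0.06  0.02 ]
jaw side 0.57 [340.0, 260.0, 356.0, 277.0] 258 348.7 268.4 [0.473 0.039 0.02 ]
spool scene 0.9 [219.0, 168.0, 243.0, 192.0] 492 229.9 180.6 [0.442 0.271 0.02 ]
spool side 0.68 [340.0, 315.0, 370.0, 349.0] 796 353.7 332.4 [0.44  0.273 0.02 ]
oil_bottle scene 0.69 [358.0, 192.0, 376.0, 225.0] 520 368.7 208.8 [0.73  0.039 0.02 ]
oil_bottle side 0.75 [342.0, 193.0, 361.0, 224.0] 484 350.1 208.0 [ 0.5   -0.285  0.02 ]
tape_roll scene 0.75 [360.0, 265.0, 399.0, 305.0] 888 379.7 285.1 [ 0.646 -0.169  0.02 ]
tape_roll side 0.71 [276.0, 218.0, 308.0, 242.0] 570 291.0 228.4 [ 0.64  -0.141  0.02 ]
```

View pics/ca.png

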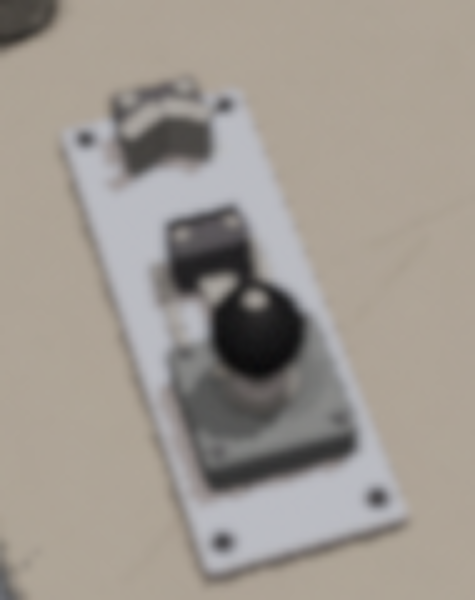

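View pics/cb.png

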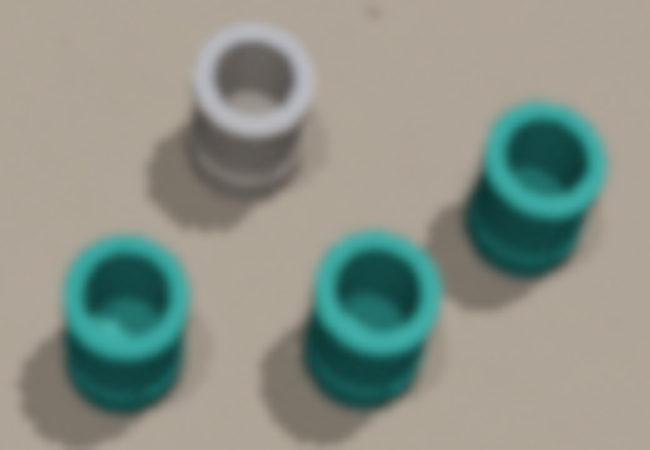

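View pics/cc.png

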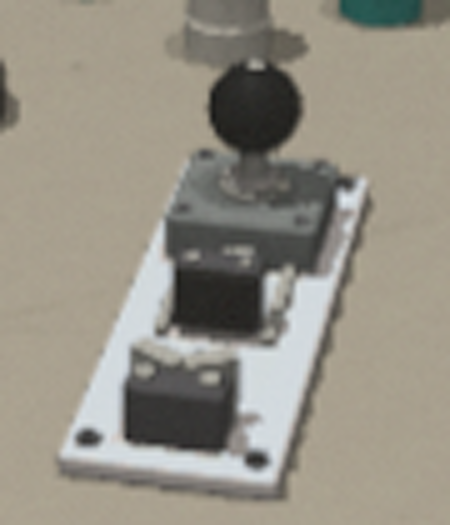

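```bash
python3 - <<'E'
from h import *
from scipy.optimize import least_squares
f=lambda p,o:(np.array(p,float)+.5)/5-.5+np.array(o)
S=f([[65,130],[240,90],[407,518],[208,572],[258,328]],(230,185))
# side crop: corners: near-left, near-right, far-right
D=f([[62,460],[282,485],[370,180],[255,107]],(305,210))
PS=np.array([[-47,135,12],[47,135,12],[47,-135,12],[-47,-135,12],[0,-65,80]])/1e3
PD=np.array([[47,135,12],[-47,135,12],[-47,-135,12],[0,-65,80]])/1e3
def W(p,P):
    c,s=np.cos(p[2]),np.sin(p[2]);return np.c_[P[:,0]*c-P[:,1]*s+p[0],P[:,0]*s+P[:,1]*c+p[1],P[:,2]]
rs=lambda p:(proj('scene',W(p,PS))-S).ravel()
rd=lambda p:(proj('side',W(p,PD))-D).ravel()
for nm,r in(("scene",rs),("side",rd),("both",lambda p:np.r_[rs(p),rd(p)])):
    q=least_squares(r,[.467,0,0.1]);print(nm,q.x[:2].round(4),np.degrees(q.x[2]).round(2),q.fun.round(1))
print('cup rim',onz('scene',[f([253,80],(290,320))],.066), 'ball',onz('scene',[S[4]],.08),onz('side',[D[3]],.08))
for n,k in(("scene",340),("side",350)):
    p=np.load(f"m_cup_{n}_{k}.npy").astype(float)
    # fit cylinder mask centroid
    def pred(xy):
        a=np.linspace(0,2*np.pi,40);X=np.concatenate([np.c_[xy[0]+.024*np.cos(a),xy[1]+.024*np.sin(a),np.full(40,z)] for z in(0,.066)])
        h=cv2.convexHull(proj(n,X).astype(np.float32));M=cv2.moments(h);return np.array([M['m10'],M['m01']])/M['m00']
    ys,xs=np.nonzero(p);g=least_squares(lambda v:pred(v)-[xs.mean(),ys.mean()],[.5,-.26],diff_step=1e-3);print(n,'cup',g.x.round(4))
E
```

```text
scene [0.4731 0.0287] -5.55 [-0.6 -0.3  0.5 -0.9  0.6 -0.3 -0.4  0.4 -0.   0.8]
side [0.4692 0.0368] -4.59 [-0.4 -0.2  0.3  0.2 -0.  -0.5  0.1  0.5]
both [0.4713 0.0305] -4.94 [-2.1 -0.3 -1.  -1.2  0.1 -1.  -0.8  0.  -0.8  0.4 -1.3 -2.1 -0.9 -1.6
 -0.4 -1.7 -0.4 -0.8]
cup rim [[ 0.49978932 -0.26258737  0.066     ]] ball [[ 0.46769526 -0.03396531  0.08      ]] [[ 0.46431832 -0.03044377  0.08      ]]
scene cup [ 0.5014 -0.2625]
side cup [ 0.4971 -0.2535]
```

```bash
cat >> h.py <<'E'
def tool():
    s=robot.get_state();return np.array(s['eef_pos']),Ro.from_euler('xyz',s['tcp_rot'],degrees=True).as_matrix(),s
def Rdown(yaw): # tool x down, tool y at world angle yaw (deg)
    a=np.radians(yaw);x=np.array([0,0,-1.]);y=np.array([np.cos(a),np.sin(a),0]);return np.c_[x,y,np.cross(x,y)]
def go(p,yaw,P=None):
    p0,R0,s=tool()
    if P is not None:p0,R0=P
    d=R0.T@(np.array(p)-p0)/.5;w=Ro.from_matrix(R0.T@Rdown(yaw)).as_rotvec()/np.pi
    print('d',d.round(4),'w',w.round(4))
def rep():
    p,R,s=tool();print('t',round(s['time'],2),'p',p.round(4),'x',R[:,0].round(3),'yaw(y)',np.degrees(np.arctan2(R[1,1],R[0,1])).round(2),'j',np.round(s['joint_positions'],1),'F',np.round(s['ft_force'],2),'T',np.round(s['wrist_torque'],3),'w',round(s['width'],4))
E
python3 -c "
from h import *
rep();go((.48,-.25,.25),-5);go((.48,-.25,.25),175)"
```

```text
t 0.95 p [ 0.1923 -0.647   0.2226] x [ 0.  0. -1.] yaw(y) -73.45 j [67.3 27.3  1.3 89.1 -0.7 63.6 -4.8] F [ 0.32 -0.17  0.8 ] T [-0.033  0.006  0.023] w 0.0877
d [-0.0547 -0.5973 -0.7778] w [-0.3803 -0.      0.    ]
d [-0.0547 -0.5973 -0.7778] w [0.6197 0.     0.    ]
```

apply_moves([
  {"dx":-0.054,"dy":-0.35,"dz":-0.45,"wx":-0.25},
  {"dx":-0.054,"dy":-0.35,"dz":-0.45,"wx":-0.25},
  {"dx":-0.054,"dy":-0.35,"dz":-0.45,"wx":-0.25},
  {"dx":-0.054,"dy":-0.35,"dz":-0.45,"wx":-0.25},
  {"dx":-0.054,"dy":-0.35,"dz":-0.45,"wx":-0.25},
  {"dx":-0.054,"dy":-0.35,"dz":-0.45,"wx":-0.25},
  {"dx":-0.054,"dy":-0.35,"dz":-0.45,"wx":-0.25},
  {"dx":-0.054,"dy":-0.35,"dz":-0.45,"wx":-0.25},
  {"dx":-0.054,"dy":-0.35,"dz":-0.45,"wx":-0.25},
  {"dx":-0.054,"dy":-0.35,"dz":-0.45,"wx":-0.25},
])

```text
schema error: expected keys dx, dy, dz, wx, wy, wz, gripper
```

```bash
python3 -c "
from h import *
rep();go((.485,-.25,.25),-5)"
```

```text
t 0.95 p [ 0.1923 -0.647   0.2226] x [ 0.  0. -1.] yaw(y) -73.45 j [67.3 27.3  1.3 89.1 -0.7 63.6 -4.8] F [ 0.32 -0.17  0.8 ] T [-0.033  0.006  0.023] w 0.0877
d [-0.0547 -0.5944 -0.7874] w [-0.3803 -0.      0.    ]
```

apply_moves([
  {"dx":-0.054,"dy":-0.45,"dz":-0.6,"wx":-0.3,"wy":0,"wz":0,"gripper":87},
  {"dx":-0.054,"dy":-0.45,"dz":-0.6,"wx":-0.3,"wy":0,"wz":0,"gripper":87},
  {"dx":-0.054,"dy":-0.45,"dz":-0.6,"wx":-0.3,"wy":0,"wz":0,"gripper":87},
  {"dx":-0.054,"dy":-0.45,"dz":-0.6,"wx":-0.3,"wy":0,"wz":0,"gripper":87},
  {"dx":-0.054,"dy":-0.45,"dz":-0.6,"wx":-0.3,"wy":0,"wz":0,"gripper":87},
  {"dx":-0.054,"dy":-0.45,"dz":-0.6,"wx":-0.3,"wy":0,"wz":0,"gripper":87},
  {"dx":-0.054,"dy":-0.45,"dz":-0.6,"wx":-0.3,"wy":0,"wz":0,"gripper":87},
  {"dx":-0.054,"dy":-0.45,"dz":-0.6,"wx":-0.3,"wy":0,"wz":0,"gripper":87},
  {"dx":-0.054,"dy":-0.45,"dz":-0.6,"wx":-0.3,"wy":0,"wz":0,"gripper":87},
  {"dx":-0.054,"dy":-0.45,"dz":-0.6,"wx":-0.3,"wy":0,"wz":0,"gripper":87},
])

```text
time: 1.78
eef_pos: [0.4218, -0.3381, 0.2509]
tcp_rot: [134.9, 89.7, 26.1]
ft_force: [0.5, 0.4, -0.3]
width: 0.0873
```

```bash
python3 -c "
from h import *
rep();go((.485,-.25,.25),-5)"
```

```text
t 1.78 p [ 0.4218 -0.3381  0.2509] x [ 0.004  0.002 -1.   ] yaw(y) -18.77 j [ 48.   14.2 -18.7 104.8   4.9  61.7   8.8] F [ 0.53  0.4  -0.34] T [-0.036 -0.142  0.028] w 0.0873
d [ 0.0028  0.0629 -0.2074] w [-0.0765 -0.0009 -0.0012]
```

apply_moves([
  {"dx":0.002,"dy":0.06,"dz":-0.21,"wx":-0.075,"wy":0,"wz":0,"gripper":87},
  {"dx":0.002,"dy":0.06,"dz":-0.21,"wx":-0.075,"wy":0,"wz":0,"gripper":87},
  {"dx":0.002,"dy":0.06,"dz":-0.21,"wx":-0.075,"wy":0,"wz":0,"gripper":87},
  {"dx":0.002,"dy":0.06,"dz":-0.21,"wx":-0.075,"wy":0,"wz":0,"gripper":87},
  {"dx":0.002,"dy":0.06,"dz":-0.21,"wx":-0.075,"wy":0,"wz":0,"gripper":87},
])

```text
time: 2.2
eef_pos: [0.4798, -0.2556, 0.2488]
tcp_rot: [111.0, 90.0, 15.2]
ft_force: [-0.8, -0.5, -0.2]
width: 0.087
```

```bash
python3 - <<'E'
from h import *
rep()
C=cam('wrist'); im=robot.get_image('wrist');cv2.imwrite('pics/w1.png',im[...,::-1])
print(proj('wrist',[[.5,-.26,.066],[.5,-.26,0]],C))
for r in robot.trace('cup','wrist')[:5]:
    ys,xs=np.nonzero(r['pixels']);print(round(r['confidence'],2),np.round(r['bbox']),len(xs),xs.mean(),ys.mean())
E
```

```text
t 2.2 p [ 0.4798 -0.2556  0.2488] x [ 0.  0. -1.] yaw(y) -5.77 j [ 41.1  15.2 -23.5 104.2   6.8  61.9   9.4] F [-0.85 -0.47 -0.24] T [-0.032 -0.052 -0.03 ] w 0.087
[[346.54128679 220.83326915]
 [343.06120436 209.30013878]]
0.92 [321. 188. 373. 244.] 2296 346.23606271777004 216.9547038327526
0.8 [334. 273. 383. 336.] 2421 356.81040892193306 303.2242874845105
0.75 [247. 249. 298. 308.] 2422 273.46696944673823 279.3509496284063
0.64 [405. 246. 463. 297.] 1434 431.4093444909345 266.9511854951185
```

View pics/w1.png

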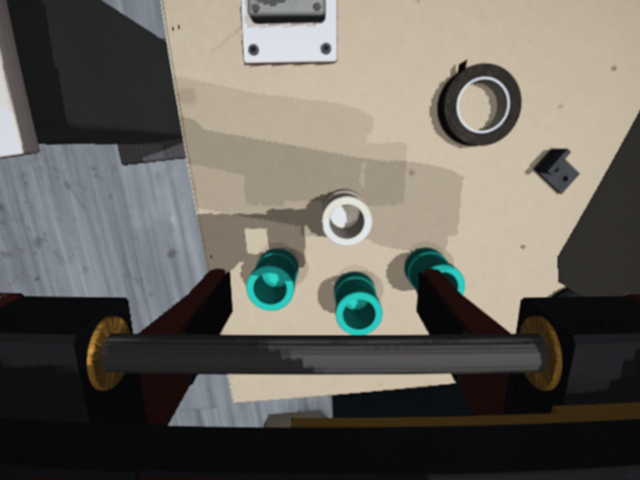

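The wrist picture shows the steel cup rim centred at about (347.5,219.5), with the three turquoise cups below it. The projected estimate agrees to about 1–2 px.

```bash
python3 - <<'E'
from h import *
rep();im=cv2.imread('pics/w1.png')
cv2.imwrite('pics/w1c.png',cv2.resize(im[180:260,300:400],None,fx=6,fy=6,interpolation=2))
print(onz('wrist',[[347.5,219.5],[273,287],[358,311]],.066))
E
```

```text
t 2.3 p [ 0.4783 -0.2582  0.2486] x [-0.001 -0.001 -1.   ] yaw(y) -6.05 j [ 41.3  15.2 -23.3 104.2   6.8  61.9   9.4] F [-0.54 -0.83 -0.2 ] T [-0.042 -0.069 -0.001] w 0.0873
[[ 0.49925416 -0.26157792  0.066     ]
 [ 0.41977897 -0.32147886  0.066     ]
 [ 0.50131307 -0.35608865  0.066     ]]
```

View pics/w1c.png

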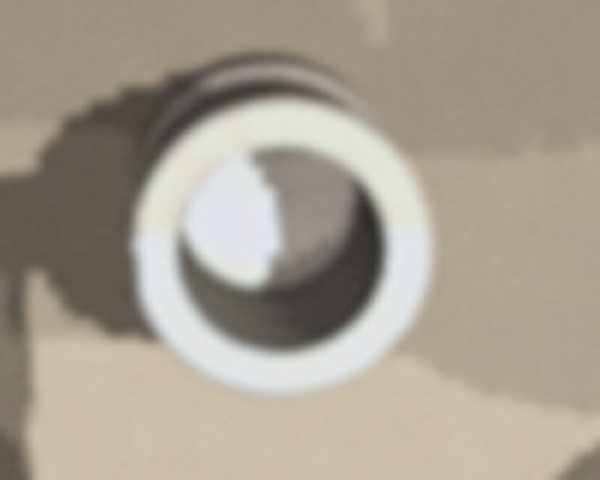

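```bash
python3 -c "
from h import *
rep();go((.5,-.261,.11),-5);go((.5,-.261,.03),-5)"
```

```text
t 2.3 p [ 0.4783 -0.2582  0.2486] x [-0.001 -0.001 -1.   ] yaw(y) -6.05 j [ 41.3  15.2 -23.3 104.2   6.8  61.9   9.4] F [-0.54 -0.83 -0.2 ] T [-0.042 -0.069 -0.001] w 0.0873
d [0.2771 0.0439 0.0008] w [-0.0059  0.0002  0.0002]
d [0.4371 0.044  0.0007] w [-0.0059  0.0002  0.0002]
```

apply_moves([
  {"dx":0.25,"dy":0.044,"dz":0.001,"wx":-0.006,"wy":0,"wz":0,"gripper":87},
  {"dx":0.25,"dy":0.044,"dz":0.001,"wx":-0.006,"wy":0,"wz":0,"gripper":87},
  {"dx":0.25,"dy":0.044,"dz":0.001,"wx":-0.006,"wy":0,"wz":0,"gripper":87},
  {"dx":0.25,"dy":0.044,"dz":0.001,"wx":-0.006,"wy":0,"wz":0,"gripper":87},
  {"dx":0.25,"dy":0.044,"dz":0.001,"wx":-0.006,"wy":0,"wz":0,"gripper":87},
  {"dx":0.25,"dy":0.044,"dz":0.001,"wx":-0.006,"wy":0,"wz":0,"gripper":87},
])

```text
time: 2.8
eef_pos: [0.501, -0.261, 0.1252]
tcp_rot: [54.4, 89.9, -40.5]
ft_force: [0.2, 0.3, 0.7]
width: 0.0868
```

```bash
python3 - <<'E'
from h import *
rep();go((.5,-.261,.03),-5)
C=cam('wrist'); im=robot.get_image('wrist');cv2.imwrite('pics/w2.png',im[...,::-1])
print(proj('wrist',[[.5,-.261,.066]],C))
E
```

```text
t 2.8 p [ 0.501  -0.261   0.1252] x [ 0.001 -0.001 -1.   ] yaw(y) -4.98 j [ 38.5  25.1 -21.9 108.4  12.2  48.7   5.3] F [0.22 0.27 0.66] T [-0.021 -0.16   0.021] w 0.0868
d [ 0.1904 -0.0022  0.    ] w [ 0.0001  0.0002 -0.0003]
[[323.61402891 256.08548453]]
```

View pics/w2.png

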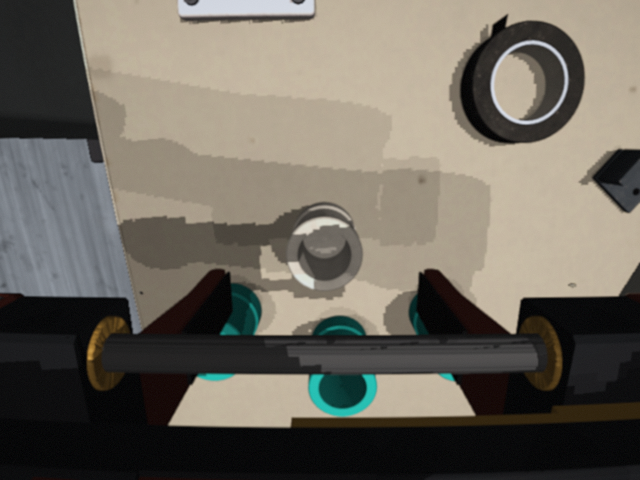

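The rim is at (325,255) against (324,256) predicted, so the grasp is aligned. Descending and closing.

apply_moves([
  {"dx":0.08,"dy":-0.001,"dz":0,"wx":0,"wy":0,"wz":0,"gripper":87},
  {"dx":0.15,"dy":-0.001,"dz":0,"wx":0,"wy":0,"wz":0,"gripper":87},
  {"dx":0.19,"dy":-0.001,"dz":0,"wx":0,"wy":0,"wz":0,"gripper":87},
  {"dx":0.19,"dy":-0.001,"dz":0,"wx":0,"wy":0,"wz":0,"gripper":87},
  {"dx":0.19,"dy":-0.001,"dz":0,"wx":0,"wy":0,"wz":0,"gripper":40},
  {"dx":0.19,"dy":-0.001,"dz":0,"wx":0,"wy":0,"wz":0,"gripper":40},
  {"dx":0.19,"dy":-0.001,"dz":0,"wx":0,"wy":0,"wz":0,"gripper":40},
  {"dx":0.19,"dy":-0.001,"dz":0,"wx":0,"wy":0,"wz":0,"gripper":40},
  {"dx":0.19,"dy":-0.001,"dz":0,"wx":0,"wy":0,"wz":0,"gripper":40},
  {"dx":0.19,"dy":-0.001,"dz":0,"wx":0,"wy":0,"wz":0,"gripper":40},
])

```text
time: 3.68
eef_pos: [0.5008, -0.26, 0.0295]
tcp_rot: [65.1, 89.9, -29.8]
ft_force: [0.7, -0.0, 0.2]
width: 0.0505
```

```bash
python3 - <<'E'
from h import *
rep();go((.5,-.261,.17),-5)
E
```

```text
t 3.68 p [ 0.5008 -0.26    0.0295] x [ 0.001 -0.001 -1.   ] yaw(y) -4.88 j [ 36.   32.9 -19.2 111.5  16.8  38.2   1.5] F [ 0.7  -0.03  0.16] T [-0.069 -0.059  0.013] w 0.0505
d [-0.281  -0.001   0.0024] w [ 0.0007  0.0002 -0.0004]
```

Still closing, so I'll hold until it grips and then lift.

apply_moves([
  {"dx":0,"dy":0,"dz":0,"wx":0,"wy":0,"wz":0,"gripper":40},
  {"dx":0,"dy":0,"dz":0,"wx":0,"wy":0,"wz":0,"gripper":40},
  {"dx":0,"dy":0,"dz":0,"wx":0,"wy":0,"wz":0,"gripper":40},
  {"dx":-0.04,"dy":0,"dz":0,"wx":0,"wy":0,"wz":0,"gripper":40},
  {"dx":-0.1,"dy":0,"dz":0,"wx":0,"wy":0,"wz":0,"gripper":40},
  {"dx":-0.17,"dy":0,"dz":0,"wx":0,"wy":0,"wz":0,"gripper":40},
  {"dx":-0.24,"dy":0,"dz":0,"wx":0,"wy":0,"wz":0,"gripper":40},
  {"dx":-0.29,"dy":0,"dz":0,"wx":0,"wy":0,"wz":0,"gripper":40},
  {"dx":-0.29,"dy":0,"dz":0,"wx":0,"wy":0,"wz":0,"gripper":40},
])

```text
time: 4.43
eef_pos: [0.503, -0.2606, 0.1786]
tcp_rot: [69.3, 89.5, -25.6]
ft_force: [0.8, -0.3, -2.1]
width: 0.0473
```

```bash
python3 - <<'E'
from h import *
rep();go((.45,-.13,.24),-5)
im=robot.get_image('wrist');cv2.imwrite('pics/w3.png',im[...,::-1])
E
```

```text
t 4.43 p [ 0.503  -0.2606  0.1786] x [ 0.007 -0.003 -1.   ] yaw(y) -4.88 j [ 39.6  21.4 -23.2 105.9  10.3  54.3   7. ] F [ 0.77 -0.35 -2.14] T [-0.048 -0.238 -0.01 ] w 0.0473
d [-0.1244 -0.127  -0.2509] w [ 0.0006  0.0009 -0.0024]
```

View pics/w3.png

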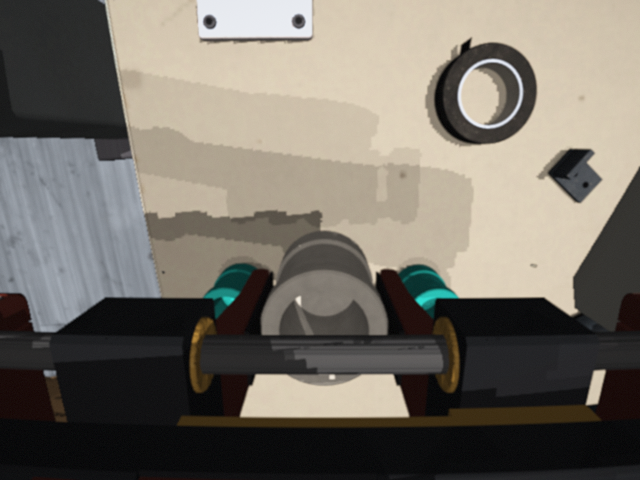

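Cup is held, with −2.1 N on the wrist, which matches 0.2 kg. Moving to view the clamp from the wrist.

apply_moves([
  {"dx":-0.05,"dy":-0.04,"dz":-0.08,"wx":0,"wy":0,"wz":0,"gripper":40},
  {"dx":-0.1,"dy":-0.08,"dz":-0.16,"wx":0,"wy":0,"wz":0,"gripper":40},
  {"dx":-0.124,"dy":-0.1,"dz":-0.23,"wx":0,"wy":0,"wz":0,"gripper":40},
  {"dx":-0.124,"dy":-0.107,"dz":-0.25,"wx":0,"wy":0,"wz":0,"gripper":40},
  {"dx":-0.124,"dy":-0.107,"dz":-0.25,"wx":0,"wy":0,"wz":0,"gripper":40},
  {"dx":-0.124,"dy":-0.107,"dz":-0.25,"wx":0,"wy":0,"wz":0,"gripper":40},
  {"dx":-0.124,"dy":-0.107,"dz":-0.25,"wx":0,"wy":0,"wz":0,"gripper":40},
  {"dx":-0.124,"dy":-0.107,"dz":-0.25,"wx":0,"wy":0,"wz":0,"gripper":40},
])

```text
time: 5.15
eef_pos: [0.4569, -0.1318, 0.2342]
tcp_rot: [-99.4, 89.9, 165.6]
ft_force: [0.5, -0.7, -2.5]
width: 0.0469
```

```bash
python3 - <<'E'
from h import *
rep();p,R,s=tool();np.savez('pose4.npz',p=p,R=R)
im=robot.get_image('wrist');cv2.imwrite('pics/w4.png',im[...,::-1])
E
```

```text
t 5.15 p [ 0.4569 -0.1318  0.2342] x [-0.002  0.001 -1.   ] yaw(y) -4.98 j [ 34.1   9.9 -28.2 113.1   5.4  58.4  -1.7] F [ 0.47 -0.72 -2.46] T [-0.055 -0.07   0.009] w 0.0469
```

View pics/w4.png

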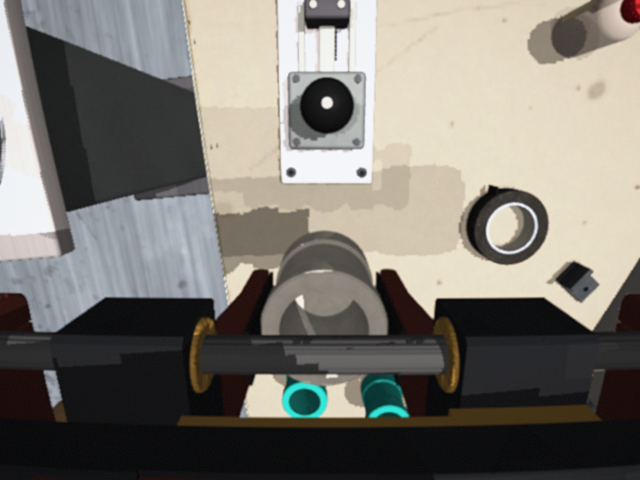

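The picture shows the clamp's plate end at row 183, the knob at (327,104) and the jaw at (327,12). I need to go 0.12 m further to see the V-stop.

apply_moves([
  {"dx":-0.03,"dy":0,"dz":-0.08,"wx":0,"wy":0,"wz":0,"gripper":40},
  {"dx":-0.05,"dy":0,"dz":-0.15,"wx":0,"wy":0,"wz":0,"gripper":40},
  {"dx":-0.05,"dy":0,"dz":-0.22,"wx":0,"wy":0,"wz":0,"gripper":40},
  {"dx":-0.05,"dy":0,"dz":-0.24,"wx":0,"wy":0,"wz":0,"gripper":40},
  {"dx":-0.05,"dy":0,"dz":-0.24,"wx":0,"wy":0,"wz":0,"gripper":40},
  {"dx":-0.05,"dy":0,"dz":-0.24,"wx":0,"wy":0,"wz":0,"gripper":40},
  {"dx":-0.05,"dy":0,"dz":-0.24,"wx":0,"wy":0,"wz":0,"gripper":40},
])

```text
time: 5.78
eef_pos: [0.4676, -0.013, 0.2599]
tcp_rot: [-69.7, 89.9, -164.7]
ft_force: [-0.7, -1.1, -2.3]
width: 0.0473
```

```bash
python3 - <<'E'
from h import *
rep();p,R,s=tool();np.savez('pose5.npz',p=p,R=R)
im=robot.get_image('wrist');cv2.imwrite('pics/w5.png',im[...,::-1])
cv2.imwrite('pics/w5c.png',cv2.resize(im[0:235,250:400],None,fx=2.5,fy=2.5,interpolation=2)[...,::-1])
E
```

```text
t 5.78 p [ 0.4676 -0.013   0.2599] x [-0.002 -0.    -1.   ] yaw(y) -5.02 j [ 25.1   8.  -33.7 111.9   5.1  61.6 -15.9] F [-0.7  -1.08 -2.25] T [-0.009 -0.094 -0.069] w 0.0473
```

View pics/w5.png

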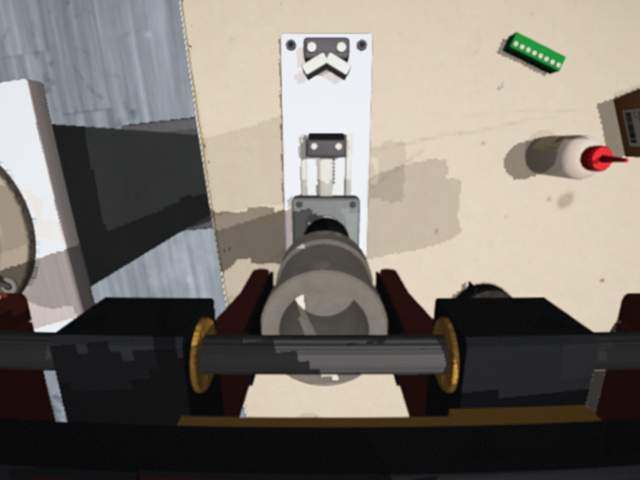

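View pics/w5c.png

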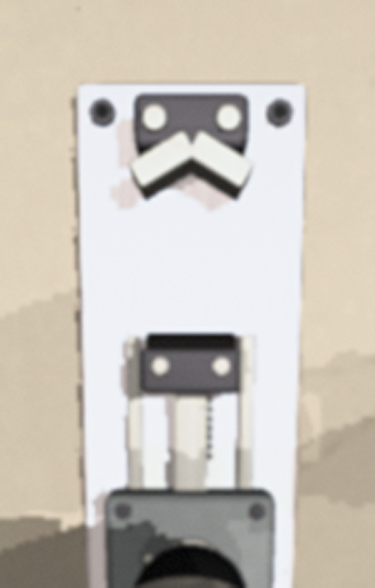

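```bash
python3 - <<'E'
from h import *
from scipy.optimize import least_squares
def camP(f):
    z=np.load(f);T=np.eye(4);T[:3,:3]=z['R'];T[:3,3]=z['p'];c=robot.calibration('wrist')
    K=np.array([[c['fx'],0,c['cx']],[0,c['fy'],c['cy']],[0,0,1]]);M=np.linalg.inv(T@np.array(c['tool_from_camera']))
    return K,np.array([c['k1'],0,0,0.]),M[:3,:3],M[:3,3]
C4,C5=camP('pose4.npz'),camP('pose5.npz')
f=lambda p:(np.array(p,float)+.5)/2.5-.5+np.array((250,0))
q5=f([[78,85],[303,85]]);q4=np.array([[280.5,183],[373,184],[327,104]])
P5=np.array([[-47,135,12],[47,135,12]])/1e3;P4=np.array([[-47,-135,12],[47,-135,12],[0,-65,80]])/1e3
def W(p,P):
    c,s=np.cos(p[2]),np.sin(p[2]);return np.c_[P[:,0]*c-P[:,1]*s+p[0],P[:,0]*s+P[:,1]*c+p[1],P[:,2]]
fun=lambda p:np.r_[proj('w',W(p,P5),C5)-q5,proj('w',W(p,P4),C4)-q4].ravel()
g=least_squares(fun,[.47,.03,-.09]);print(g.x.round(4),np.degrees(g.x[2]).round(2),g.fun.round(1));np.save('clamp.npy',g.x)
c,s=np.cos(g.x[2]),np.sin(g.x[2])
inv=lambda w:np.c_[(w[:,:2]-g.x[:2])@np.array([[c,-s],[s,c]]),w[:,2]]
print('V',inv(onz('w',f([[192,157],[150,193],[238,195],[192,132]]),.046,C5)).round(4))
for z in(.042,.046):print('jaw top edges',z,inv(onz('w',f([[190,335],[190,348],[190,392],[145,348],[237,348]]),z,C5)).round(4))
print('ball',inv(onz('w',q4[2:],.08,C4)), onz('w',q4[2:],.08,C4))
for y in(0,.062,.07):print(y,W(g.x,np.array([[0,y,0]])))
E
```

```text
[ 0.4725  0.0313 -0.0871] -4.99 [-1.2 -1.1  1.4 -1.2  0.5  0.8 -0.7 -0.2  0.1  1.4]
V [[ 0.0004  0.0991  0.046 ]
 [-0.0156  0.0862  0.046 ]
 [ 0.0178  0.0855  0.046 ]
 [ 0.0004  0.108   0.046 ]]
jaw top edges 0.042 [[-0.0004  0.0338  0.042 ]
 [-0.0004  0.0288  0.042 ]
 [-0.0004  0.0116  0.042 ]
 [-0.0182  0.0288  0.042 ]
 [ 0.0182  0.0288  0.042 ]]
jaw top edges 0.046 [[-0.0004  0.0337  0.046 ]
 [-0.0004  0.0287  0.046 ]
 [-0.0004  0.0117  0.046 ]
 [-0.0181  0.0287  0.046 ]
 [ 0.018   0.0287  0.046 ]]
ball [[-4.50731792e-05 -6.38780890e-02  8.00000000e-02]] [[ 0.46684772 -0.03235385  0.08      ]]
0 [[0.47245255 0.03127789 0.        ]]
0.062 [[0.47784901 0.09304259 0.        ]]
0.07 [[0.47854533 0.10101223 0.        ]]
```

Clamp is at (0.4725, 0.0313), yaw −5.0°. That fits the stated sizes: the ball comes out at y −64 mm, the jaw at about 34 mm, and the V apex at about 99 mm, which puts the seat near 71 mm. I'll place the cup at clamp y ≈ 64 mm.

```bash
python3 - <<'E'
from h import *
rep();go((.478,.096,.15),-5)
E
```

```text
t 5.83 p [ 0.4676 -0.0131  0.26  ] x [-0.001 -0.    -1.   ] yaw(y) -5.05 j [ 25.1   8.  -33.7 111.9   5.1  61.6 -15.9] F [-0.74  0.89 -2.83] T [-0.078 -0.114  0.056] w 0.0473
d [ 0.2199  0.0017 -0.2193] w [-0.0003  0.0002  0.0004]
```

apply_moves([
  {"dx":0,"dy":0.001,"dz":-0.08,"wx":0,"wy":0,"wz":0,"gripper":40},
  {"dx":0.02,"dy":0.002,"dz":-0.15,"wx":0,"wy":0,"wz":0,"gripper":40},
  {"dx":0.08,"dy":0.002,"dz":-0.21,"wx":0,"wy":0,"wz":0,"gripper":40},
  {"dx":0.15,"dy":0.002,"dz":-0.219,"wx":0,"wy":0,"wz":0,"gripper":40},
  {"dx":0.21,"dy":0.002,"dz":-0.219,"wx":0,"wy":0,"wz":0,"gripper":40},
  {"dx":0.22,"dy":0.002,"dz":-0.219,"wx":0,"wy":0,"wz":0,"gripper":40},
  {"dx":0.22,"dy":0.002,"dz":-0.219,"wx":0,"wy":0,"wz":0,"gripper":40},
  {"dx":0.22,"dy":0.002,"dz":-0.219,"wx":0,"wy":0,"wz":0,"gripper":40},
])

```text
time: 6.5
eef_pos: [0.479, 0.097, 0.1515]
tcp_rot: [90.0, 90.0, -5.0]
ft_force: [0.6, 0.2, -2.4]
width: 0.0471
```

```bash
python3 - <<'E'
from h import *
rep();go((.478,.096,.055),-5);go((.478,.096,.0425),-5)
im=robot.get_image('side');cv2.imwrite('pics/s6.png',cv2.resize(im[180:330,270:450],None,fx=4,fy=4,interpolation=2)[...,::-1])
E
```

```text
t 6.5 p [0.479  0.097  0.1515] x [ 0.001 -0.    -1.   ] yaw(y) -5.0 j [ 12.2  18.7 -36.5 116.2  14.5  49.4 -37.4] F [ 0.65  0.18 -2.36] T [ 0.004 -0.067 -0.052] w 0.0471
d [ 0.193  -0.002   0.0021] w [-0.      0.     -0.0002]
d [ 0.218  -0.002   0.0021] w [-0.      0.     -0.0002]
```

View pics/s6.png

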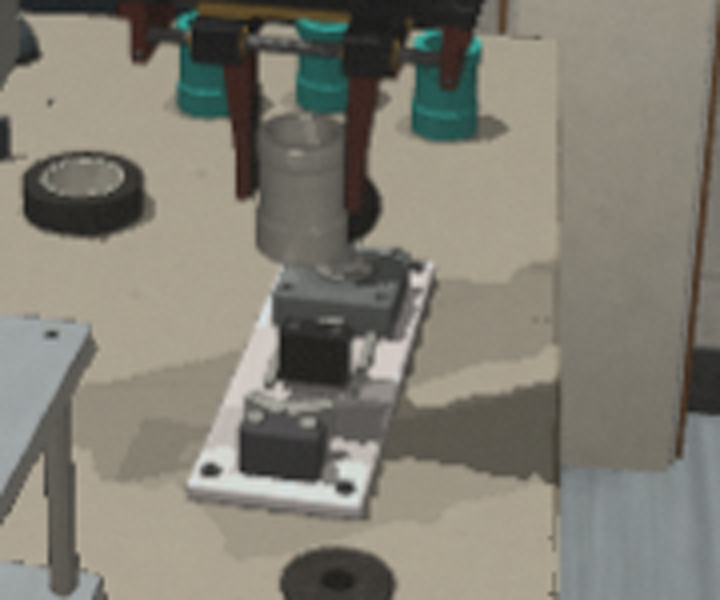

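The side view shows the cup hanging upright over the gap. Descending.

apply_moves([
  {"dx":0.06,"dy":-0.002,"dz":0.002,"wx":0,"wy":0,"wz":0,"gripper":40},
  {"dx":0.11,"dy":-0.002,"dz":0.002,"wx":0,"wy":0,"wz":0,"gripper":40},
  {"dx":0.15,"dy":-0.002,"dz":0.002,"wx":0,"wy":0,"wz":0,"gripper":40},
  {"dx":0.18,"dy":-0.002,"dz":0.002,"wx":0,"wy":0,"wz":0,"gripper":40},
  {"dx":0.2,"dy":-0.002,"dz":0.002,"wx":0,"wy":0,"wz":0,"gripper":40},
  {"dx":0.21,"dy":-0.002,"dz":0.002,"wx":0,"wy":0,"wz":0,"gripper":40},
  {"dx":0.214,"dy":-0.002,"dz":0.002,"wx":0,"wy":0,"wz":0,"gripper":40},
  {"dx":0.214,"dy":-0.002,"dz":0.002,"wx":0,"wy":0,"wz":0,"gripper":40},
])

```text
time: 7.22
eef_pos: [0.478, 0.0971, 0.0445]
tcp_rot: [101.0, 89.9, 6.0]
ft_force: [1.1, -1.2, -2.4]
width: 0.0473
```

```bash
python3 - <<'E'
from h import *
rep()
im=robot.get_image('side');cv2.imwrite('pics/s7.png',cv2.resize(im[200:310,300:400],None,fx=5,fy=5,interpolation=2)[...,::-1])
im=robot.get_image('wrist');cv2.imwrite('pics/w7.png',im[...,::-1])
E
```

```text
t 7.22 p [0.478  0.0971 0.0445] x [ 0.002  0.    -1.   ] yaw(y) -4.91 j [  6.8  28.2 -31.2 120.7  24.   37.  -45.8] F [ 1.08 -1.23 -2.39] T [ 0.012 -0.078 -0.015] w 0.0473
```

View pics/s7.png

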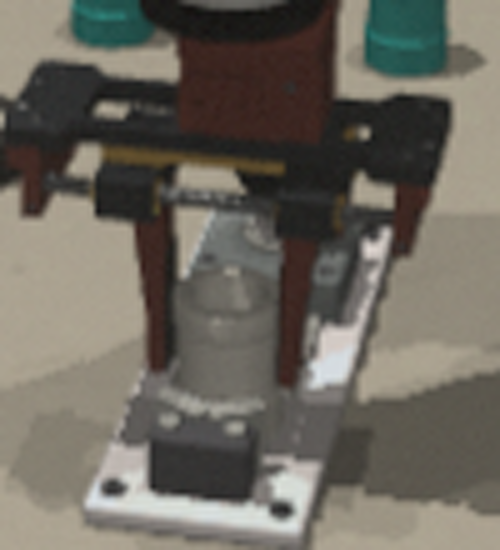

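View pics/w7.png

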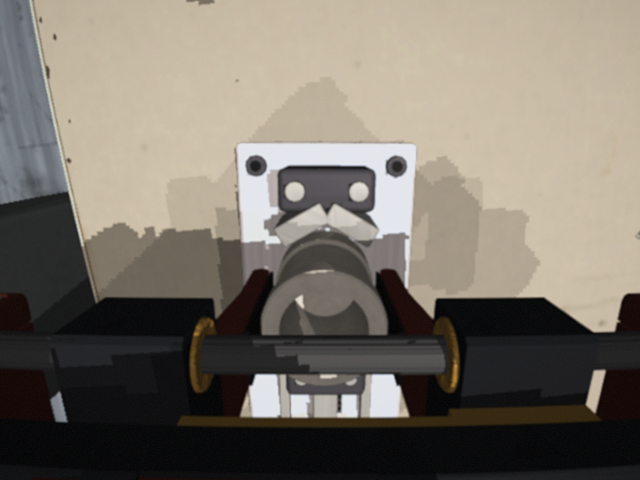

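The cup sits centred between the V (column 326) and the jaw, about 2–3 mm above the plate. Lowering and letting go.

apply_moves([
  {"dx":0.003,"dy":0,"dz":0,"wx":0,"wy":0,"wz":0,"gripper":40},
  {"dx":0.005,"dy":0,"dz":0,"wx":0,"wy":0,"wz":0,"gripper":40},
  {"dx":0.005,"dy":0,"dz":0,"wx":0,"wy":0,"wz":0,"gripper":40},
  {"dx":0.005,"dy":0,"dz":0,"wx":0,"wy":0,"wz":0,"gripper":40},
])

```text
time: 7.65
eef_pos: [0.4771, 0.0971, 0.0413]
tcp_rot: [79.6, 90.0, -15.3]
ft_force: [-0.5, -0.6, -1.7]
width: 0.0467
```

```bash
python3 - <<'E'
from h import *
rep()
E
```

```text
t 7.65 p [0.4771 0.0971 0.0413] x [ 0. -0. -1.] yaw(y) -4.87 j [  6.6  28.5 -31.  120.9  24.3  36.7 -46. ] F [-0.49 -0.58 -1.67] T [-0.024 -0.028  0.013] w 0.0467
```

apply_moves([
  {"dx":0.001,"dy":0,"dz":0,"wx":0,"wy":0,"wz":0,"gripper":46},
  {"dx":0.001,"dy":0,"dz":0,"wx":0,"wy":0,"wz":0,"gripper":50},
  {"dx":0.001,"dy":0,"dz":0,"wx":0,"wy":0,"wz":0,"gripper":58},
  {"dx":0.001,"dy":0,"dz":0,"wx":0,"wy":0,"wz":0,"gripper":70},
  {"dx":0.001,"dy":0,"dz":0,"wx":0,"wy":0,"wz":0,"gripper":78},
  {"dx":0.001,"dy":0,"dz":0,"wx":0,"wy":0,"wz":0,"gripper":78},
  {"dx":0.001,"dy":0,"dz":0,"wx":0,"wy":0,"wz":0,"gripper":78},
  {"dx":0.001,"dy":0,"dz":0,"wx":0,"wy":0,"wz":0,"gripper":78},
])

```text
time: 8.32
eef_pos: [0.4771, 0.0971, 0.0406]
tcp_rot: [-155.1, 90.0, 110.0]
ft_force: [0.4, -0.1, 0.1]
width: 0.0778
```

```bash
python3 - <<'E'
from h import *
rep()
im=robot.get_image('side');cv2.imwrite('pics/s8.png',cv2.resize(im[200:310,300:400],None,fx=5,fy=5,interpolation=2)[...,::-1])
E
```

```text
t 8.32 p [0.4771 0.0971 0.0406] x [-0.  0. -1.] yaw(y) -4.87 j [  6.6  28.5 -31.  120.9  24.3  36.6 -46. ] F [ 0.44 -0.06  0.07] T [-0.054 -0.125  0.002] w 0.0778
```

View pics/s8.png

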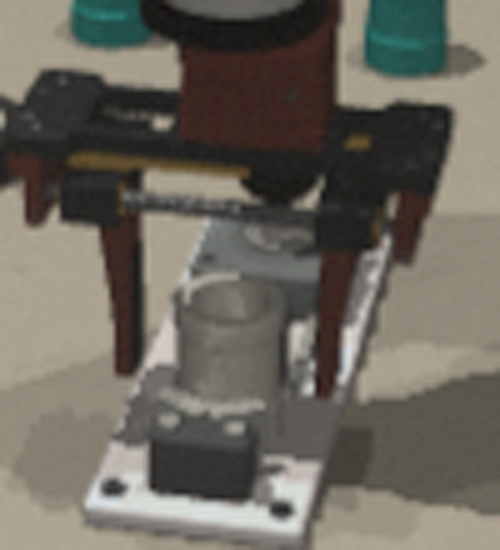

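The cup is upright and released, fingers clear. Lifting straight up.

apply_moves([
  {"dx":-0.05,"dy":0,"dz":0,"wx":0,"wy":0,"wz":0,"gripper":80},
  {"dx":-0.12,"dy":0,"dz":0,"wx":0,"wy":0,"wz":0,"gripper":80},
  {"dx":-0.2,"dy":0,"dz":0,"wx":0,"wy":0,"wz":0,"gripper":80},
  {"dx":-0.26,"dy":0,"dz":0,"wx":-0.04,"wy":0,"wz":0,"gripper":80},
  {"dx":-0.29,"dy":0,"dz":0.07,"wx":-0.08,"wy":0,"wz":0,"gripper":80},
  {"dx":-0.29,"dy":0,"dz":0.14,"wx":-0.12,"wy":0,"wz":0,"gripper":80},
  {"dx":-0.29,"dy":0,"dz":0.2,"wx":-0.16,"wy":0,"wz":0,"gripper":80},
  {"dx":-0.29,"dy":0,"dz":0.26,"wx":-0.2,"wy":0,"wz":0,"gripper":80},
  {"dx":-0.29,"dy":0,"dz":0.26,"wx":-0.24,"wy":0,"wz":0,"gripper":80},
  {"dx":-0.29,"dy":0,"dz":0.26,"wx":-0.28,"wy":0,"wz":0,"gripper":80},
])

```text
time: 9.2
eef_pos: [0.4655, -0.0353, 0.1855]
tcp_rot: [-63.9, 89.9, -111.8]
ft_force: [0.5, 1.2, -0.2]
width: 0.0795
```

```bash
python3 - <<'E'
from h import *
rep()
p,R,s=tool();np.savez('pose9.npz',p=p,R=R)
im=robot.get_image('wrist');cv2.imwrite('pics/w9.png',im[...,::-1])
im=robot.get_image('side');cv2.imwrite('pics/s9.png',im[...,::-1])
E
```

```text
t 9.2 p [ 0.4655 -0.0353  0.1855] x [-0.    -0.001 -1.   ] yaw(y) 42.1 j [ 35.   15.  -43.7 116.6  13.   53.1  26.5] F [ 0.53  1.19 -0.19] T [ 0.048 -0.098  0.014] w 0.0795
```

View pics/w9.png

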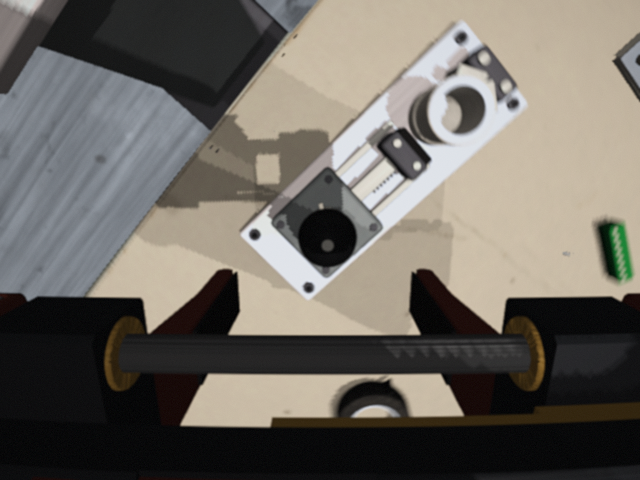

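View pics/s9.png

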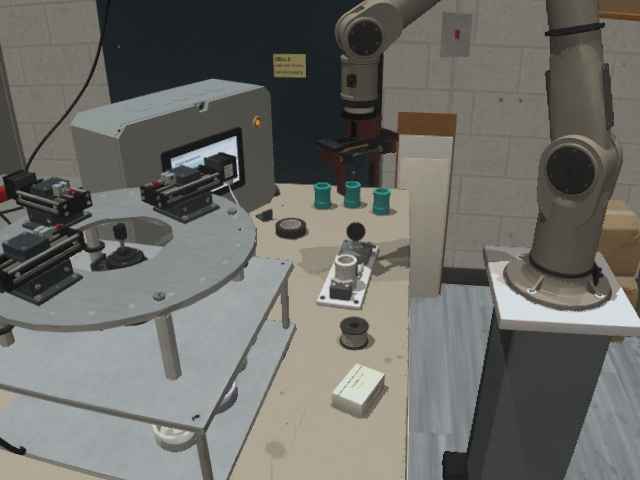

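The cup stands on the plate between jaw and V. The ball is at (327,239) in the wrist view. Turning counter-clockwise raises j7, so I'll wind that way before gripping.

```bash
python3 - <<'E'
from h import *
rep()
im=cv2.imread('pics/w9.png');g=cv2.cvtColor(im,6)[190:290,270:390]
cv2.imwrite('pics/w9c.png',cv2.resize(im[190:290,270:390],None,fx=5,fy=5,interpolation=2))
print(onz('wrist',[[327.5,237.5]],.08))
go((.4668,-.033,.17),150)
E
```

```text
t 9.3 p [ 0.4658 -0.0331  0.1856] x [-0.  0. -1.] yaw(y) 42.02 j [ 34.8  15.  -43.8 116.6  12.9  53.1  26.2] F [ 0.1  -0.57  0.48] T [ 0.012 -0.132  0.009] w 0.0799
[[ 0.46710047 -0.0308488   0.08      ]]
d [0.0312 0.0015 0.0012] w [-0.5999 -0.     -0.    ]
```

View pics/w9c.png

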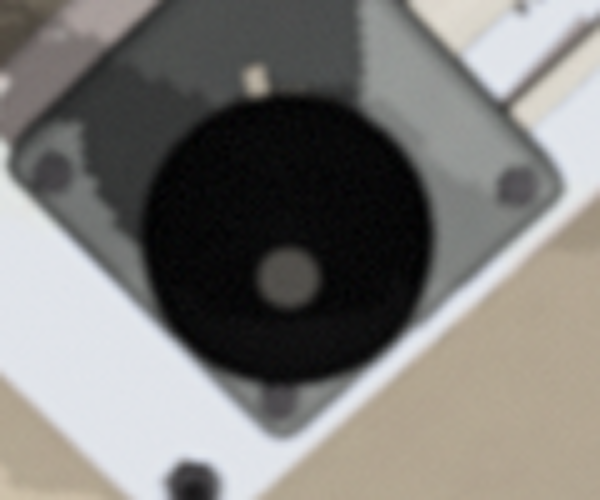

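apply_moves([
  {"dx":0.03,"dy":0.002,"dz":0.001,"wx":-0.6,"wy":0,"wz":0,"gripper":80},
  {"dx":0.03,"dy":0.002,"dz":0.001,"wx":-0.6,"wy":0,"wz":0,"gripper":80},
  {"dx":0.03,"dy":0.002,"dz":0.001,"wx":-0.6,"wy":0,"wz":0,"gripper":80},
  {"dx":0.03,"dy":0.002,"dz":0.001,"wx":-0.6,"wy":0,"wz":0,"gripper":80},
  {"dx":0.03,"dy":0.002,"dz":0.001,"wx":-0.6,"wy":0,"wz":0,"gripper":80},
  {"dx":0.03,"dy":0.002,"dz":0.001,"wx":-0.6,"wy":0,"wz":0,"gripper":80},
  {"dx":0.03,"dy":0.002,"dz":0.001,"wx":-0.6,"wy":0,"wz":0,"gripper":80},
  {"dx":0.03,"dy":0.002,"dz":0.001,"wx":-0.6,"wy":0,"wz":0,"gripper":80},
  {"dx":0.03,"dy":0.002,"dz":0.001,"wx":-0.6,"wy":0,"wz":0,"gripper":80},
  {"dx":0.03,"dy":0.002,"dz":0.001,"wx":-0.6,"wy":0,"wz":0,"gripper":80},
])

```text
time: 10.13
eef_pos: [0.4671, -0.0315, 0.1707]
tcp_rot: [30.2, 90.0, 54.0]
ft_force: [0.2, 0.4, 0.4]
width: 0.0802
```

```bash
python3 - <<'E'
from h import *
rep();go((.4668,-.033,.17),155)
E
```

```text
t 10.13 p [ 0.4671 -0.0315  0.1707] x [ 0.  0. -1.] yaw(y) 113.8 j [ 45.4  20.7 -58.  116.8  21.8  53.9  89.7] F [0.24 0.38 0.4 ] T [ 0.039 -0.123  0.056] w 0.0802
d [ 0.0013 -0.0025 -0.0018] w [-0.2289  0.     -0.    ]
```

apply_moves([
  {"dx":0.002,"dy":-0.002,"dz":-0.002,"wx":-0.22,"wy":0,"wz":0,"gripper":80},
  {"dx":0.002,"dy":-0.002,"dz":-0.002,"wx":-0.22,"wy":0,"wz":0,"gripper":80},
  {"dx":0.002,"dy":-0.002,"dz":-0.002,"wx":-0.22,"wy":0,"wz":0,"gripper":80},
  {"dx":0.002,"dy":-0.002,"dz":-0.002,"wx":-0.22,"wy":0,"wz":0,"gripper":80},
  {"dx":0.002,"dy":-0.002,"dz":-0.002,"wx":-0.22,"wy":0,"wz":0,"gripper":80},
  {"dx":0.002,"dy":-0.002,"dz":-0.002,"wx":-0.22,"wy":0,"wz":0,"gripper":80},
  {"dx":0.002,"dy":-0.002,"dz":-0.002,"wx":-0.22,"wy":0,"wz":0,"gripper":80},
  {"dx":0.002,"dy":-0.002,"dz":-0.002,"wx":-0.22,"wy":0,"wz":0,"gripper":80},
])

```text
time: 10.8
eef_pos: [0.4665, -0.033, 0.1695]
tcp_rot: [57.2, 90.0, 120.2]
ft_force: [1.2, 0.7, -0.6]
width: 0.0802
```

```bash
python3 - <<'E'
from h import *
rep();go((.4668,-.033,.061),152)
C=cam('wrist');im=robot.get_image('wrist');cv2.imwrite('pics/w10.png',im[...,::-1]);print(proj('w',[[.4668,-.033,.08],[.4668,-.033,.102]],C))
E
```

```text
t 10.8 p [ 0.4665 -0.033   0.1695] x [-0.  0. -1.] yaw(y) 153.0 j [ 51.8  24.9 -67.1 116.6  27.7  56.4 123.6] F [ 1.25  0.65 -0.57] T [ 0.142 -0.054 -0.003] w 0.0802
d [ 2.171e-01 -5.000e-04  2.000e-04] w [ 0.0055  0.0001 -0.0001]
[[322.42439507 242.5585849 ]
 [322.30542124 251.23769952]]
```

View pics/w10.png

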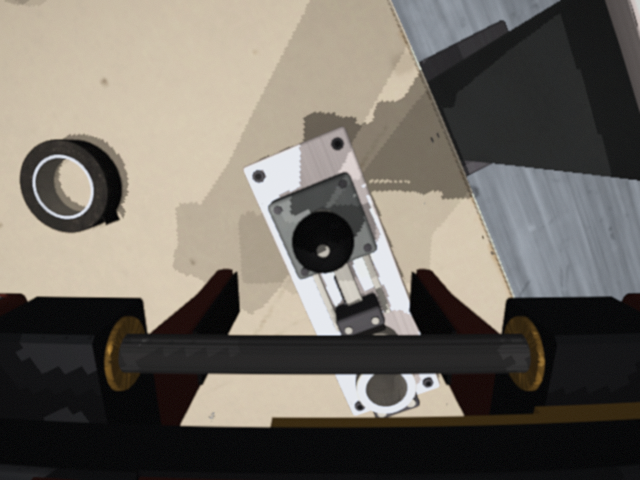

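The ball is centred at (323,242), as predicted at (322,243). Descending to grasp-point height 80 mm and closing.

apply_moves([
  {"dx":0.07,"dy":0,"dz":0,"wx":0,"wy":0,"wz":0,"gripper":80},
  {"dx":0.14,"dy":0,"dz":0,"wx":0,"wy":0,"wz":0,"gripper":80},
  {"dx":0.19,"dy":0,"dz":0,"wx":0,"wy":0,"wz":0,"gripper":80},
  {"dx":0.217,"dy":0,"dz":0,"wx":0,"wy":0,"wz":0,"gripper":80},
  {"dx":0.217,"dy":0,"dz":0,"wx":0,"wy":0,"wz":0,"gripper":65},
  {"dx":0.217,"dy":0,"dz":0,"wx":0,"wy":0,"wz":0,"gripper":55},
  {"dx":0.217,"dy":0,"dz":0,"wx":0,"wy":0,"wz":0,"gripper":50},
  {"dx":0.217,"dy":0,"dz":0,"wx":0,"wy":0,"wz":0,"gripper":50},
])

```text
time: 11.52
eef_pos: [0.4676, -0.0334, 0.0624]
tcp_rot: [-73.8, 89.9, -10.6]
ft_force: [-0.2, 0.2, 0.0]
width: 0.0567
```

```bash
python3 - <<'E'
from h import *
rep();go((.4668,-.033,.061),152)
E
```

```text
t 11.52 p [ 0.4676 -0.0334  0.0624] x [ 0.002 -0.    -1.   ] yaw(y) 153.19 j [ 42.5  33.4 -57.1 121.6  39.9  46.2 113.3] F [-0.16  0.22  0.04] T [ 0.109 -0.047 -0.012] w 0.0567
d [ 0.0028  0.0018 -0.0001] w [0.0066 0.0002 0.0007]
```

apply_moves([
  {"dx":0.002,"dy":0.001,"dz":0,"wx":0,"wy":0,"wz":0,"gripper":50},
  {"dx":0.002,"dy":0.001,"dz":0,"wx":0,"wy":0,"wz":0,"gripper":36},
  {"dx":0.002,"dy":0.001,"dz":0,"wx":0,"wy":0,"wz":0,"gripper":36},
  {"dx":0.002,"dy":0.001,"dz":0,"wx":0,"wy":0,"wz":0,"gripper":36},
  {"dx":0.002,"dy":0.001,"dz":0,"wx":0,"wy":0,"wz":0,"gripper":36},
  {"dx":0.002,"dy":0.001,"dz":0,"wx":0,"wy":0,"wz":0,"gripper":36},
  {"dx":0.002,"dy":0.001,"dz":0,"wx":0,"wy":0,"wz":0,"gripper":36},
  {"dx":0.002,"dy":0.001,"dz":0,"wx":0,"wy":0,"wz":0,"gripper":36},
])

```text
time: 12.18
eef_pos: [0.4672, -0.0337, 0.0607]
tcp_rot: [-87.4, 89.9, -24.1]
ft_force: [3.5, -4.6, 5.8]
width: 0.0431
```

```bash
python3 - <<'E'
from h import *
rep()
im=robot.get_image('side');cv2.imwrite('pics/s11.png',cv2.resize(im[180:320,290:430],None,fx=4,fy=4,interpolation=2)[...,::-1])
E
```

```text
t 12.18 p [ 0.4672 -0.0337  0.0607] x [ 0.002 -0.001 -1.   ] yaw(y) 153.21 j [ 42.3  33.5 -57.  121.6  40.1  46.  113.2] F [ 3.52 -4.62  5.8 ] T [-0.657 -0.589 -0.031] w 0.0431
```

View pics/s11.png

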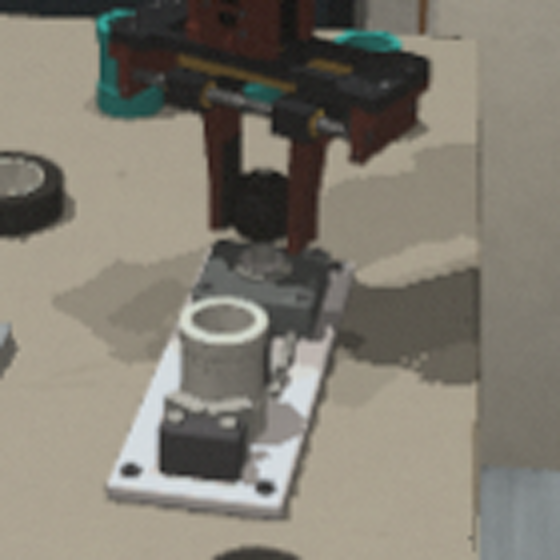

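Grip is on at width 43 mm, which matches the ball. Starting the clockwise turn (+wx), 40° first, watching the z torque.

apply_moves([
  {"dx":0,"dy":-0.001,"dz":0,"wx":0.03,"wy":0,"wz":0,"gripper":36},
  {"dx":0,"dy":-0.001,"dz":0,"wx":0.06,"wy":0,"wz":0,"gripper":36},
  {"dx":0,"dy":-0.001,"dz":0,"wx":0.09,"wy":0,"wz":0,"gripper":36},
  {"dx":0,"dy":-0.001,"dz":0,"wx":0.12,"wy":0,"wz":0,"gripper":36},
  {"dx":0,"dy":-0.001,"dz":0,"wx":0.15,"wy":0,"wz":0,"gripper":36},
  {"dx":0,"dy":-0.001,"dz":0,"wx":0.18,"wy":0,"wz":0,"gripper":36},
  {"dx":0,"dy":-0.001,"dz":0,"wx":0.21,"wy":0,"wz":0,"gripper":36},
  {"dx":0,"dy":-0.001,"dz":0,"wx":0.24,"wy":0,"wz":0,"gripper":36},
])

```text
time: 12.9
eef_pos: [0.4674, -0.0339, 0.0608]
tcp_rot: [-49.4, 89.9, -29.6]
ft_force: [1.5, -4.1, 6.1]
width: 0.0429
```

```bash
python3 - <<'E'
from h import *
rep()
im=robot.get_image('side');cv2.imwrite('pics/s12.png',cv2.resize(im[180:320,290:430],None,fx=4,fy=4,interpolation=2)[...,::-1])
E
```

```text
t 12.9 p [ 0.4674 -0.0339  0.0608] x [ 0.002 -0.001 -1.   ] yaw(y) 109.77 j [ 35.2  29.3 -47.1 122.   32.7  41.8  76.3] F [ 1.51 -4.14  6.06] T [-0.611 -0.501  0.095] w 0.0429
```

View pics/s12.png

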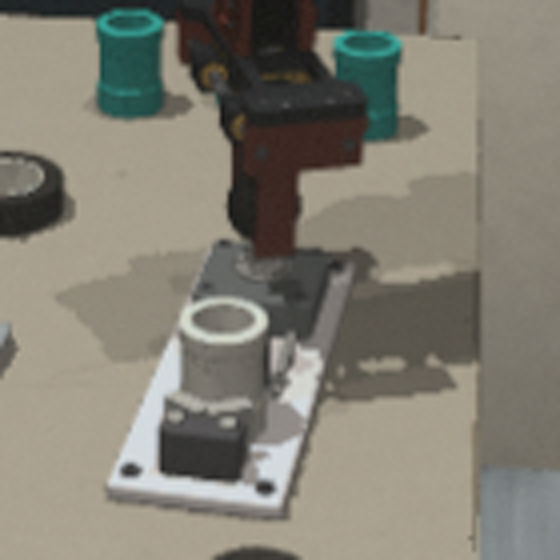

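Torque is about 0.10 N m after 43°, which is pure friction. Continuing to about 68°, which is still before the earliest possible seating.

apply_moves([
  {"dx":0,"dy":-0.001,"dz":0,"wx":0.03,"wy":0,"wz":0,"gripper":36},
  {"dx":0,"dy":-0.001,"dz":0,"wx":0.06,"wy":0,"wz":0,"gripper":36},
  {"dx":0,"dy":-0.001,"dz":0,"wx":0.09,"wy":0,"wz":0,"gripper":36},
  {"dx":0,"dy":-0.001,"dz":0,"wx":0.12,"wy":0,"wz":0,"gripper":36},
  {"dx":0,"dy":-0.001,"dz":0,"wx":0.14,"wy":0,"wz":0,"gripper":36},
])

```text
time: 13.37
eef_pos: [0.4674, -0.0341, 0.0607]
tcp_rot: [-17.8, 89.9, -23.1]
ft_force: [2.0, -2.1, 8.1]
width: 0.043
```

```bash
python3 - <<'E'
from h import *
rep()
im=robot.get_image('scene');cv2.imwrite('pics/c13.png',cv2.resize(im[185:305,230:325],None,fx=5,fy=5,interpolation=2)[...,::-1])
rep()
E
```

```text
t 13.37 p [ 0.4674 -0.0341  0.0607] x [ 0.001 -0.001 -1.   ] yaw(y) 84.68 j [ 30.7  27.4 -41.2 122.2  28.3  39.9  55.1] F [ 1.96 -2.12  8.08] T [-0.587 -0.409  0.18 ] w 0.043
t 13.42 p [ 0.4675 -0.0341  0.0607] x [ 0.001 -0.001 -1.   ] yaw(y) 84.52 j [ 30.7  27.4 -41.2 122.2  28.3  39.9  54.9] F [ 1.23 -2.25  7.23] T [-0.484 -0.533 -0.098] w 0.0429
```

View pics/c13.png

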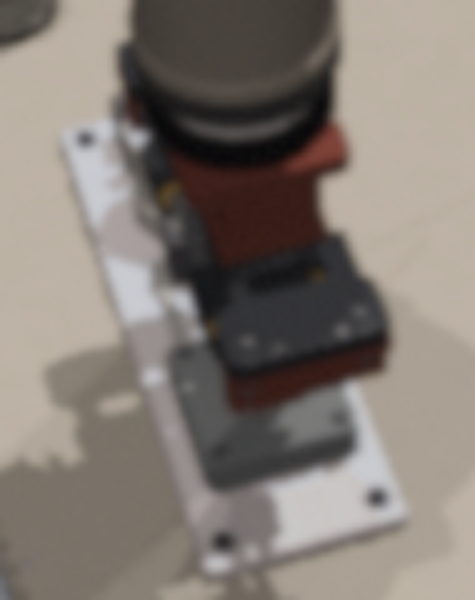

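```bash
python3 - <<'E'
from h import *
im=robot.get_image('wrist');cv2.imwrite('pics/w14.png',im[...,::-1])
for i in range(4):
    s=robot.get_state();print(np.round(s['joint_efforts'],2)[6],np.round(s['wrist_torque'],3)); 
    robot.get_image('side')
im=robot.get_image('side');cv2.imwrite('pics/s14.png',cv2.resize(im[240:320,300:400],None,fx=7,fy=7,interpolation=2)[...,::-1])
E
```

```text
-0.48 [-0.527 -0.475 -0.078]
-0.08 [-0.509 -0.448 -0.122]
0.06 [-0.589 -0.418 -0.132]
0.09 [-0.525 -0.43  -0.074]
```

View pics/w14.png

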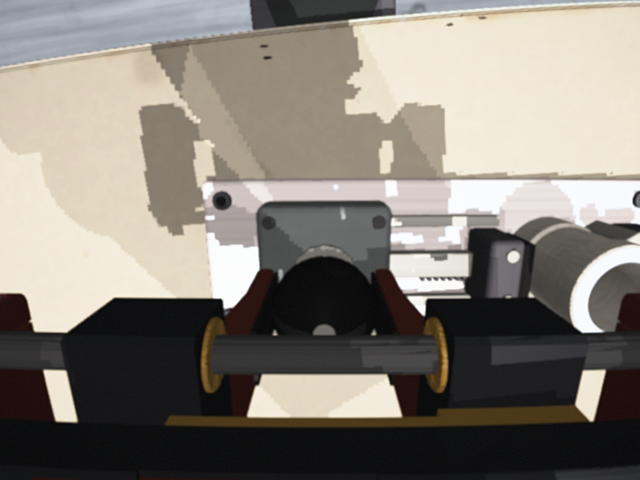

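View pics/s14.png

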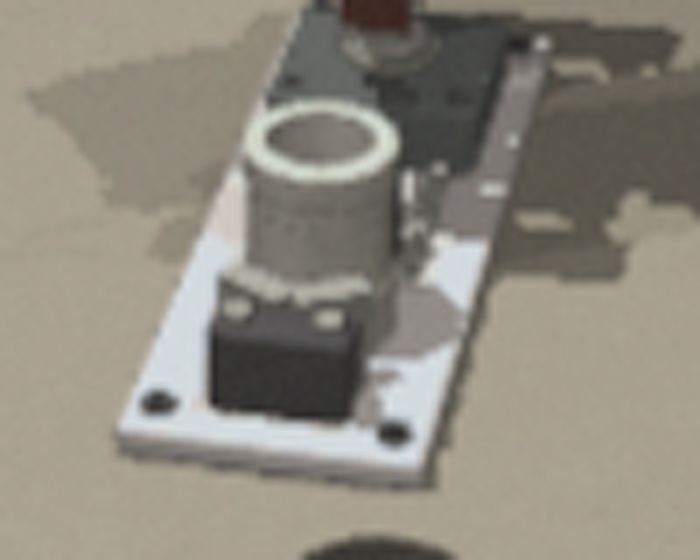

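The side view still shows the cup free ahead of the V. Continuing by 20°; even with the closest possible seat this stays far below 35 N.

apply_moves([
  {"dx":0,"dy":0,"dz":0,"wx":0.022,"wy":0,"wz":0,"gripper":36},
  {"dx":0,"dy":0,"dz":0,"wx":0.044,"wy":0,"wz":0,"gripper":36},
  {"dx":0,"dy":0,"dz":0,"wx":0.066,"wy":0,"wz":0,"gripper":36},
  {"dx":0,"dy":0,"dz":0,"wx":0.088,"wy":0,"wz":0,"gripper":36},
  {"dx":0,"dy":0,"dz":0,"wx":0.11,"wy":0,"wz":0,"gripper":36},
])

```text
time: 14.13
eef_pos: [0.4674, -0.0342, 0.0607]
tcp_rot: [-1.1, 89.9, -26.1]
ft_force: [1.4, -3.2, 7.7]
width: 0.043
```

```bash
python3 - <<'E'
from h import *
rep()
im=robot.get_image('side');cv2.imwrite('pics/s15.png',cv2.resize(im[240:320,300:400],None,fx=7,fy=7,interpolation=2)[...,::-1])
E
```

```text
t 14.13 p [ 0.4674 -0.0342  0.0607] x [ 0.001 -0.001 -1.   ] yaw(y) 64.95 j [ 27.   26.2 -36.6 122.5  25.   38.7  38.3] F [ 1.38 -3.16  7.75] T [-0.601 -0.447  0.167] w 0.043
```

View pics/s15.png

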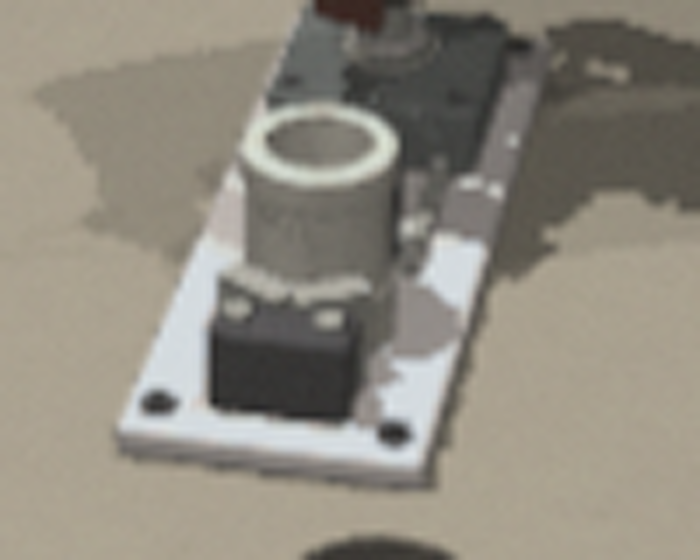

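The cup rim has shifted about 0.7 px towards the V, so the jaw is now pushing it. Torque is 0.167. Taking shorter steps.

apply_moves([
  {"dx":0,"dy":0,"dz":0,"wx":0.015,"wy":0,"wz":0,"gripper":36},
  {"dx":0,"dy":0,"dz":0,"wx":0.03,"wy":0,"wz":0,"gripper":36},
  {"dx":0,"dy":0,"dz":0,"wx":0.045,"wy":0,"wz":0,"gripper":36},
  {"dx":0,"dy":0,"dz":0,"wx":0.06,"wy":0,"wz":0,"gripper":36},
])

```text
time: 14.52
eef_pos: [0.4674, -0.0343, 0.0607]
tcp_rot: [6.9, 89.9, -28.9]
ft_force: [0.9, -3.0, 8.1]
width: 0.0432
```

```bash
python3 - <<'E'
from h import *
rep()
E
```

```text
t 14.52 p [ 0.4674 -0.0343  0.0607] x [ 0.001 -0.001 -1.   ] yaw(y) 54.21 j [ 24.9  25.6 -34.  122.6  23.1  38.   29.2] F [ 0.95 -2.99  8.05] T [-0.735 -0.387  0.12 ] w 0.0432
```

apply_moves([
  {"dx":0,"dy":0,"dz":0,"wx":0.02,"wy":0,"wz":0,"gripper":36},
  {"dx":0,"dy":0,"dz":0,"wx":0.03,"wy":0,"wz":0,"gripper":36},
])

```text
time: 14.68
eef_pos: [0.4674, -0.0343, 0.0607]
tcp_rot: [10.7, 89.9, -30.5]
ft_force: [1.6, -4.1, 7.7]
width: 0.0427
```

```bash
python3 - <<'E'
from h import *
rep()
E
```

```text
t 14.68 p [ 0.4674 -0.0343  0.0607] x [ 0.001 -0.001 -1.   ] yaw(y) 48.76 j [ 23.9  25.3 -32.7 122.6  22.2  37.7  24.6] F [ 1.56 -4.11  7.7 ] T [-0.743 -0.364  0.087] w 0.0427
```

apply_moves([
  {"dx":0,"dy":0,"dz":0,"wx":0.015,"wy":0,"wz":0,"gripper":36},
  {"dx":0,"dy":0,"dz":0,"wx":0.03,"wy":0,"wz":0,"gripper":36},
])

```text
time: 14.85
eef_pos: [0.4674, -0.0343, 0.0607]
tcp_rot: [16.8, 89.9, -29.7]
ft_force: [1.1, -2.9, 8.1]
width: 0.0431
```

```bash
python3 - <<'E'
from h import *
rep()
E
```

```text
t 14.85 p [ 0.4674 -0.0343  0.0607] x [ 0.001 -0.001 -1.   ] yaw(y) 43.41 j [ 22.8  25.  -31.4 122.7  21.3  37.5  20.1] F [ 1.07 -2.93  8.13] T [-0.778 -0.331  0.095] w 0.0431
```

apply_moves([
  {"dx":0,"dy":0,"dz":0,"wx":0.015,"wy":0,"wz":0,"gripper":36},
  {"dx":0,"dy":0,"dz":0,"wx":0.03,"wy":0,"wz":0,"gripper":36},
])

```text
time: 15.02
eef_pos: [0.4673, -0.0344, 0.0607]
tcp_rot: [18.7, 89.9, -33.3]
ft_force: [1.3, -3.6, 8.0]
width: 0.0427
```

```bash
python3 - <<'E'
from h import *
rep()
im=robot.get_image('side');cv2.imwrite('pics/s16.png',cv2.resize(im[240:320,300:400],None,fx=7,fy=7,interpolation=2)[...,::-1])
E
```

```text
t 15.02 p [ 0.4673 -0.0344  0.0607] x [ 0.001 -0.001 -1.   ] yaw(y) 38.0 j [ 21.8  24.8 -30.1 122.8  20.4  37.2  15.5] F [ 1.3  -3.63  8.01] T [-0.763 -0.298  0.103] w 0.0427
```

View pics/s16.png

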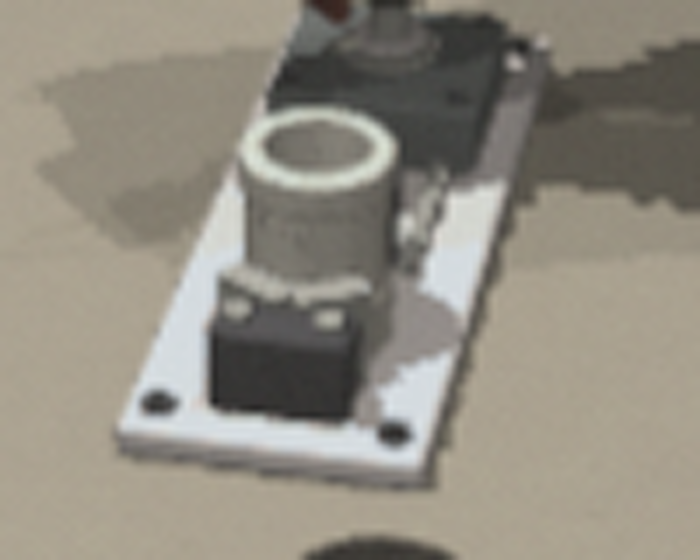

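The cup keeps moving towards the V and the torque is still about 0.10. Continuing.

apply_moves([
  {"dx":0,"dy":0,"dz":0,"wx":0.015,"wy":0,"wz":0,"gripper":36},
  {"dx":0,"dy":0,"dz":0,"wx":0.03,"wy":0,"wz":0,"gripper":36},
])

```text
time: 15.23
eef_pos: [0.4673, -0.0343, 0.0607]
tcp_rot: [25.2, 89.9, -32.2]
ft_force: [0.0, -2.7, 8.6]
width: 0.0426
```

```bash
python3 - <<'E'
from h import *
rep()
E
```

```text
t 15.23 p [ 0.4673 -0.0343  0.0607] x [ 0.001 -0.001 -1.   ] yaw(y) 32.61 j [ 20.7  24.5 -28.9 122.8  19.5  36.9  10.9] F [ 0.05 -2.68  8.63] T [-0.777 -0.252  0.081] w 0.0426
```

apply_moves([
  {"dx":0,"dy":0,"dz":0,"wx":0.012,"wy":0,"wz":0,"gripper":36},
  {"dx":0,"dy":0,"dz":0,"wx":0.024,"wy":0,"wz":0,"gripper":36},
])

```text
time: 15.4
eef_pos: [0.4673, -0.0344, 0.0607]
tcp_rot: [26.6, 89.9, -35.1]
ft_force: [0.9, -3.2, 8.5]
width: 0.0427
```

```bash
python3 - <<'E'
from h import *
rep()
E
```

```text
t 15.4 p [ 0.4673 -0.0344  0.0607] x [ 0.001 -0.001 -1.   ] yaw(y) 28.31 j [ 19.9  24.3 -27.8 122.9  18.8  36.8   7.2] F [ 0.89 -3.21  8.47] T [-0.757 -0.303  0.175] w 0.0427
```

apply_moves([
  {"dx":0,"dy":0,"dz":0,"wx":0.008,"wy":0,"wz":0,"gripper":36},
  {"dx":0,"dy":0,"dz":0,"wx":0.014,"wy":0,"wz":0,"gripper":36},
])

```text
time: 15.57
eef_pos: [0.4673, -0.0344, 0.0607]
tcp_rot: [25.4, 89.9, -38.7]
ft_force: [0.5, -3.5, 7.7]
width: 0.0425
```

```bash
python3 - <<'E'
from h import *
rep()
E
```

```text
t 15.57 p [ 0.4673 -0.0344  0.0607] x [ 0.001 -0.001 -1.   ] yaw(y) 25.83 j [ 19.4  24.2 -27.2 122.9  18.4  36.6   5.1] F [ 0.52 -3.53  7.68] T [-0.78  -0.274  0.158] w 0.0425
```

apply_moves([
  {"dx":0,"dy":0,"dz":0,"wx":0.008,"wy":0,"wz":0,"gripper":36},
  {"dx":0,"dy":0,"dz":0,"wx":0.014,"wy":0,"wz":0,"gripper":36},
])

```text
time: 15.73
eef_pos: [0.4673, -0.0344, 0.0607]
tcp_rot: [27.7, 89.9, -39.0]
ft_force: [0.2, -4.3, 9.4]
width: 0.0428
```

```bash
python3 - <<'E'
from h import *
rep()
E
```

```text
t 15.73 p [ 0.4673 -0.0344  0.0607] x [ 0.001 -0.001 -1.   ] yaw(y) 23.31 j [ 18.9  24.1 -26.6 123.   18.   36.5   3. ] F [ 0.16 -4.34  9.37] T [-0.822 -0.287  0.137] w 0.0428
```

apply_moves([
  {"dx":0,"dy":0,"dz":0,"wx":0.01,"wy":0,"wz":0,"gripper":36},
  {"dx":0,"dy":0,"dz":0,"wx":0.018,"wy":0,"wz":0,"gripper":36},
])

```text
time: 15.9
eef_pos: [0.4672, -0.0344, 0.0607]
tcp_rot: [31.1, 89.9, -38.9]
ft_force: [1.1, -3.4, 8.9]
width: 0.0426
```

```bash
python3 - <<'E'
from h import *
rep()
im=robot.get_image('side');cv2.imwrite('pics/s17.png',cv2.resize(im[240:320,300:400],None,fx=7,fy=7,interpolation=2)[...,::-1])
E
```

```text
t 15.9 p [ 0.4672 -0.0344  0.0607] x [ 0.001 -0.001 -1.   ] yaw(y) 20.07 j [ 18.2  24.  -25.8 123.   17.5  36.4   0.2] F [ 1.14 -3.45  8.88] T [-0.814 -0.279  0.263] w 0.0426
```

View pics/s17.png

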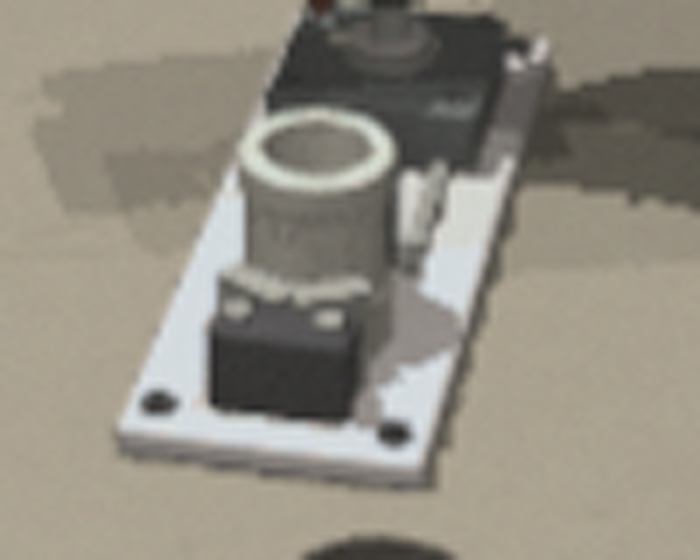

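Torque jumped to 0.263, so I'm holding and averaging before any further turn.

```bash
python3 - <<'E'
from h import *
for i in range(6):
    robot.get_image('side');s=robot.get_state();p,R,_=tool();print(round(s['time'],2),np.round(s['wrist_torque'],3)[2],np.degrees(np.arctan2(R[1,1],R[0,1])).round(2))
E
```

```text
16.0 -0.053 20.08
16.05 0.049 20.11
16.1 0.049 20.11
16.15 0.092 20.11
16.2 0.051 20.11
16.25 0.04 20.11
```

apply_moves([
  {"dx":0,"dy":0,"dz":0,"wx":0.004,"wy":0,"wz":0,"gripper":36},
  {"dx":0,"dy":0,"dz":0,"wx":0.008,"wy":0,"wz":0,"gripper":36},
])

```text
time: 16.42
eef_pos: [0.4672, -0.0344, 0.0607]
tcp_rot: [32.5, 89.9, -38.8]
ft_force: [1.5, -4.4, 8.2]
width: 0.0426
```

```bash
python3 - <<'E'
from h import *
rep()
for i in range(6):
    robot.get_image('side');s=robot.get_state();p,R,_=tool();print(round(s['time'],2),np.round(s['wrist_torque'],3)[2],np.degrees(np.arctan2(R[1,1],R[0,1])).round(2))
E
```

```text
t 16.42 p [ 0.4672 -0.0344  0.0607] x [ 0.001 -0.001 -1.   ] yaw(y) 18.68 j [ 18.   23.9 -25.5 123.   17.2  36.3  -0.9] F [ 1.48 -4.38  8.2 ] T [-0.811 -0.225  0.222] w 0.0426
16.47 0.187 18.63
16.52 0.156 18.68
16.57 0.117 18.69
16.62 0.121 18.69
16.67 0.105 18.69
16.72 0.123 18.69
```

Moving torque is 0.22–0.26 N m against a free baseline of 0.10, so the clamp force is about 20 N and will relax to about 18 N on release. That counts as firm, so I'm letting go of the knob.

apply_moves([
  {"dx":0,"dy":0,"dz":0,"wx":0,"wy":0,"wz":0,"gripper":46},
  {"dx":0,"dy":0,"dz":0,"wx":0,"wy":0,"wz":0,"gripper":60},
  {"dx":0,"dy":0,"dz":0,"wx":0,"wy":0,"wz":0,"gripper":80},
  {"dx":0,"dy":0,"dz":0,"wx":0,"wy":0,"wz":0,"gripper":80},
  {"dx":0,"dy":0,"dz":0,"wx":0,"wy":0,"wz":0,"gripper":80},
  {"dx":0,"dy":0,"dz":0,"wx":0,"wy":0,"wz":0,"gripper":80},
  {"dx":-0.06,"dy":0,"dz":0,"wx":0,"wy":0,"wz":0,"gripper":80},
  {"dx":-0.14,"dy":0,"dz":0,"wx":0,"wy":0,"wz":0,"gripper":80},
  {"dx":-0.22,"dy":0,"dz":0,"wx":0,"wy":0,"wz":0,"gripper":80},
  {"dx":-0.28,"dy":0,"dz":0,"wx":0,"wy":0,"wz":0,"gripper":80},
])

```text
time: 17.55
eef_pos: [0.4671, -0.0335, 0.2029]
tcp_rot: [81.1, 89.9, 9.8]
ft_force: [0.2, -0.5, 0.5]
width: 0.0796
```

```bash
python3 - <<'E'
from h import *
rep()
im=robot.get_image('side');cv2.imwrite('pics/s18.png',cv2.resize(im[220:320,300:400],None,fx=6,fy=6,interpolation=2)[...,::-1])
p,R,s=tool();np.savez('pose18.npz',p=p,R=R)
im=robot.get_image('wrist');cv2.imwrite('pics/w18.png',im[...,::-1])
E
```

```text
t 17.55 p [ 0.4671 -0.0335  0.2029] x [ 0.002  0.    -1.   ] yaw(y) 18.64 j [ 23.6  11.4 -30.2 116.1   7.1  54.1   8.3] F [ 0.21 -0.46  0.51] T [-0.048 -0.161 -0.019] w 0.0796
```

View pics/s18.png

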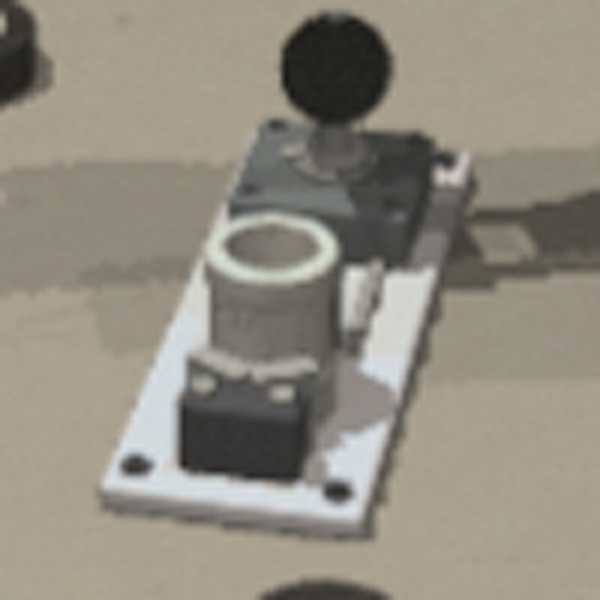

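View pics/w18.png

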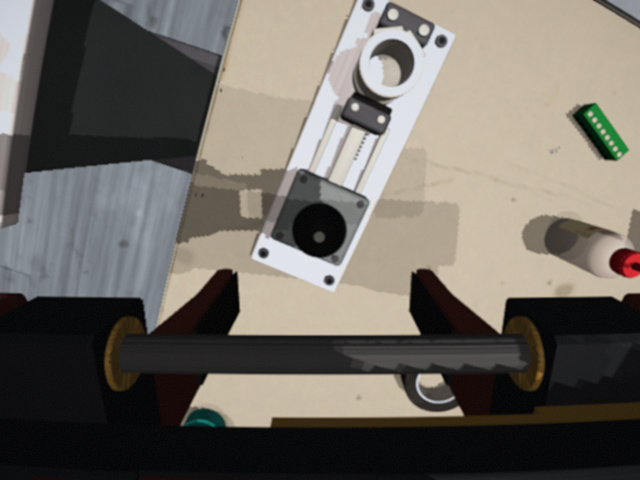

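The cup sits upright in the V with the jaw against it; its rim is centred at about (391,63). Checking that in the clamp frame, and the bystanders too.

```bash
python3 - <<'E'
from h import *
g=np.load('clamp.npy');c,s=np.cos(g[2]),np.sin(g[2])
C=cam('wrist')
w=onz('w',[[391,63]],.078,C);print('cup clamp',((w[:,:2]-g[:2])@np.array([[c,-s],[s,c]])).round(4))
b=onz('w',[[320,229]],.08,C);print('ball clamp',((b[:,:2]-g[:2])@np.array([[c,-s],[s,c]])).round(4))
robot.get_image('scene');robot.get_image('side')
for q in("spool","oil_bottle","tape_roll"):
    r=robot.trace(q,'scene')[0];ys,xs=np.nonzero(r['pixels']);print(q,xs.mean().round(1),ys.mean().round(1))
rep()
E
```

```text
cup clamp [[-0.0019  0.0698]]
ball clamp [[-0.0002 -0.0638]]
spool 226.7 178.1
oil_bottle 368.8 209.5
tape_roll 380.3 285.3
t 17.9 p [ 0.4656 -0.034   0.1987] x [-0.003  0.    -1.   ] yaw(y) 18.61 j [ 23.5  11.7 -30.1 116.4   7.2  53.8   8.2] F [-0.23  0.4  -0.12] T [ 0.053 -0.073  0.041] w 0.0795
```

```bash
python3 - <<'E'
from h import *
a=cv2.imread('pics/side0.png');b=robot.get_image('side')[...,::-1]
print(np.abs(a[305:360,330:380].astype(int)-b[305:360,330:380]).mean())
print(robot.sign_off())
E
```

```text
1.175878787878788
the job is handed in; nothing more can be done
None
```

The steel cup is clamped upright in the V at an estimated 18 N or so, the robot is off it, and I handed the job in at about 18 s. The sign-off gave no verdict, so the result is judged from my own readings.

**What I did:** I took the cup across its outside and stood it between the jaw and the V-stop, then let go. One grip on the ball knob was enough: I turned it about 134° clockwise until it came up firm, then released it and lifted clear.

**Last checks:**
- **Clamp force:** this is inferred from wrist torque, since I had no direct reading. Torque rose from about 0.10 N m running free to 0.22–0.26 N m, which means about 20 N; by the friction figure given, that relaxes to about 18 N on release. Single readings scatter by about 0.04 N m, roughly 7 N.
- **Cup position:** the wrist camera puts it at x −2 mm, y 70 mm in the clamp's frame, and it looks upright in the side view. The 2 mm offset is about what the calibration can resolve.
- **Bystanders:** the oil bottle and tape roll were found where they started. The spool's outline came out about 3 px off in the scene camera, which disagreed. The side camera showed almost no change there, and the robot never went near it, so I take that as trace error.

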